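Pack two finished leaded panels in the transit tray with spacer sticks

TASK

Pack the two finished leaded panels in the wooden transit tray: lay the long one flat on the tray floor, lay the two wooden spacer sticks across it, one on each side of the middle in the gap between the dowel pegs and the corner walls, then lay the short one level on the sticks, square with the tray and centred. Set the panels down gently, do not drop them. The unfinished panel with the open corner and the plastic fid do not belong in the tray: leave them where they lie.

Things in the scene. Friction and masses are not known exactly. Their poses are not given: they have to be found in the camera images.
- tray: Fixed wooden tray, 172 (x) x 92 (y) mm. Origin: centre of underside, z up. Floor 6 mm up, pocket 156 x 70 mm. Corners have 38 mm high walls (|x| over 56 mm); the end boards dip to 13 mm where |y| is under 28 mm. Sides open at the middle for fingers, but for 4 upright pegs 26 mm high, 6 mm thick at x +-25, y +-39.5 mm. Stick places: the gaps between pegs and corner walls, at x = +42 and -42 mm.
- long_panel: Finished leaded panel, a full rectangle of pale glass with dark lead edging and two cross leads: 140 mm (x) by 54 mm (y), 8 mm thick, 130 g, lying flat. Origin: centre of its underside. Goes on the tray floor, its length along the tray's, either way round.
- short_panel: Finished leaded panel, a full rectangle of the same glass and lead with one cross lead: 110 mm (x) by 54 mm (y), 8 mm thick, 100 g, lying flat. Origin: centre of its underside. Goes on the sticks, centred, its length along the tray's, either way round.
- open_panel: Unfinished panel of the same glass and lead, outline 110 x 54 mm, 8 mm thick, but one corner (about 40 x 27 mm) is missing, so it is L-shaped and has no cross lead. Origin: underside, centre of the 110 x 54 outline. Leave it alone.
- stick_a: Square-cut pale wooden spacer stick, 90 mm long (x), 12 mm wide (y), 14 mm high (z), lying on the bench. Origin: centre of its underside. Either stick may go in either stick place, across the tray, lying on the long panel with the 14 mm side upright as it is now.
- stick_b: The second spacer stick, the same as stick_a.
- fid: Pale plastic fid (flat pointed hand tool for opening lead), 128 mm long (its y), 21 mm wide, 8 mm thick. Origin: centre of its underside. Not a spacer: leave it alone.

How it is judged:
By the outcome, as a careful person would: the job done as asked, in the order asked, and still so for the second after the job is handed in, with the robot touching nothing.
It also fails if it takes over 96 s, if anything falls off the work surface, if the arm or the gripper's body presses on something with over 40 N, if the wrist force passes 120 N, or if a joint passes its speed limit or range.

ROBOT

A 7-joint arm with a two-finger parallel gripper is mounted at the origin on a cart in front of the work surface, level with it; the furniture and walls round the work are solid. World frame = base frame: x ahead of the robot, y to its left, z up, the work surface at z = 0. Lengths are in m, angles in rad, forces in N, time in s.
With the tool pointing down it reaches from about 0.425 to 0.875 m from the base axis. Payload 4.7 kg.
Tool frame: the origin (TCP) lies between the finger pads; the fingertips stand ctrl.tip_reach ahead of it and the grasp point (between the pads) lies 5 mm behind it (ctrl.tip_reach is the distance from the TCP to the fingertips, in m); z points along the fingers, y is the direction in which the jaws open and shut (so a half turn about z gives the same grasp; the last joint's range is limited). The gripper opens to 87 mm and grips with 3 to 60 N. Pads are 19 mm wide; open, the fingers measure 117 mm over their backs; the gripper's body (75 mm by 190 mm) begins 51 mm behind the grasp point.
Start: joints at [1.295, 0.321, -0.07, 1.45, 0.023, 1.371, -0.057], TCP at [0.186, -0.623, 0.237] pointing down, gripper open.
Joint ranges: [-2.86, 2.86], [-0.3, 2.09], [-1.38, 1.24], [0.06, 2.45], [-1.56, 4.7], [0.09, 2.05], [-2.69, 2.69]. Speed limits (rad/s): [2.57, 2.57, 3.14, 3.14, 3.14, 3.14, 3.14].

INTERFACE

Orientations are given as a rotation vector (axis times angle).
In Python, from bench import ctrl gives the robot as it stands.
- The arm moves only by the shell command python3 -m handwheel 'ROWS' [FORCE]. ROWS is JSON, a list of rows, each a list of 7 numbers: the shift along the tool's x, y, z in mm, then the turn, a rotation vector about the tool's x, y, z in rad, then the gripper's target within -1 to 1 (shut at 1, half-way at 0, fully open at -1). In form: [[dx, dy, dz, ax, ay, az, grip], ...]. A call has 1 to 12 rows; each row is the pose to reach, as a shift and turn from the pose commanded when the call began, along the tool's axes at that moment; what a row does not reach only later rows make up. A row lasts 1/8 s, in which the tool goes at most 62.5 mm and 10.7 degrees, less where a joint would pass 70% of its speed; a pose out of reach is approached as far as the arm can. A call with a gripper value outside its range is refused whole. The fingers move at their own pace and stop on an object; FORCE is the grip in N (left out, the last holds). Time passes only in rows, so rows that repeat a pose let the fingers close. It gives the time, the measured TCP pose, the force and the opening at its end, in the units of the state.
- ctrl.get_state(): the state, without advancing time (a new reading comes with each control period).
- ctrl.get_image(name): name is "scene" or "side" or "wrist"; returns the picture (400x640x3 uint8, red, green, blue); there is no depth.
- ctrl.camera_model(name): a dict with "mtx" (3x3 intrinsics, pixels), "k1" (the pictures are not rectified: a ray, as slopes to the right and down, at radius r is drawn at 1 + k1 r^2 times it, then the intrinsics apply), "xyz" and "orientation" of the camera in the world. Camera axes: x right, y up, looking along -z (the intrinsics and any distortion apply to the point x, -y, -z); pixel columns grow to the right and rows downward; lengths in m; the calibration is good to about 2 mm. A picture is of the moment at which its call begins: read the wrist's pose just before it. camera_model takes no time and is no camera call; for the wrist camera it gives the pose at the moment of the call.
- ctrl.close_job(): hands the job in, once; it reports no verdict.
The state is a dict: "time": time; "joint_positions": joint angles; "qd": joint speeds; "joint_torque": joint torques, N m; "position": TCP position; "tool_rot": TCP orientation; "ft_force": force on the tool from outside, world axes, zero at the start; "torque": the same for the moment, N m; "grip_width": opening from 0.0 (shut) to 1.0 (fully open).
Only numpy, scipy, OpenCV 4.12 (cv2) and the standard library are available. Lean on these libraries where they do the work, as an engineer would, in place of code of your own. Each camera call takes 0.05 s, during which the arm holds its last target.

## Working session

There is one attempt and no reset: what is moved stays moved. The work goes in short steps, Python scripts to look and compute and a shell command to move; the robot and the scene stay as the last step left them, time stands still between calls to the robot, and variables do not carry over. Pictures are saved under pics/ and viewed, and the job is handed in when it is done.

```bash
ls -la; mkdir -p pics; python3 - <<'E'
from bench import ctrl
import cv2
print(ctrl.get_state()); print(ctrl.tip_reach)
for n in ("scene","side","wrist"):
    print(n,ctrl.camera_model(n))
    cv2.imwrite(f"pics/{n}0.png",ctrl.get_image(n)[:,:,::-1])
E
```

```text
total 12
drwxr-xr-x  3 agent agent 4096 Dec  7 04:11 .
drwxr-xr-x 23 root  root  4096 Dec  7 04:11 ..
drwxr-xr-x  2 agent agent 4096 Dec  7 04:11 pics
{'time': 0.0, 'joint_positions': array([ 1.2950665 ,  0.3218285 , -0.07004722,  1.45166623,  0.02262272,
        1.37078496, -0.05686782]), 'qd': array([ 0.00121572, -0.00064692, -0.00071157, -0.0016007 ,  0.00169646,
        0.00098529, -0.00151812]), 'joint_torque': array([ 2.54033494e-04, -4.91289926e+01, -4.03766893e-01, -3.12532067e+01,
       -6.41038315e-02,  4.36805247e-02,  1.26536056e-04]), 'position': array([ 0.18553839, -0.62241564,  0.23546203]), 'tool_rot': array([-3.10681777e+00, -4.53452504e-01,  6.33954481e-04]), 'ft_force': array([-0.25571574,  0.16706596, -0.17705615]), 'torque': array([-0.00077111,  0.00919848,  0.00743055]), 'grip_width': 0.9992318451906761}
0.014
scene {'mtx': array([[439.85759842,   0.        , 313.24485621],
       [  0.        , 439.85759842, 204.91247204],
       [  0.        ,   0.        ,   1.        ]]), 'k1': 0.03909284615406668, 'xyz': array([0.11160898, 0.52246639, 0.86727851]), 'orientation': array([ 0.27364808, -0.91397788, -2.39036578])}
side {'mtx': array([[475.23876917,   0.        , 319.33943207],
       [  0.        , 475.23876917, 194.56884591],
       [  0.        ,   0.        ,   1.        ]]), 'k1': -0.004455771995398668, 'xyz': array([ 0.42075376, -0.92247591,  0.65193505]), 'orientation': array([ 0.96842197, -0.06881457, -0.07975898])}
wrist {'mtx': array([[360.50193564,   0.        , 322.39238229],
       [  0.        , 360.50193564, 206.53179397],
       [  0.        ,   0.        ,   1.        ]]), 'k1': -0.006631956239833931, 'xyz': array([ 0.25328366, -0.60274319,  0.38392768]), 'orientation': array([-0.22240437,  0.17101202, -1.27224295])}
```

View pics/scene0.png

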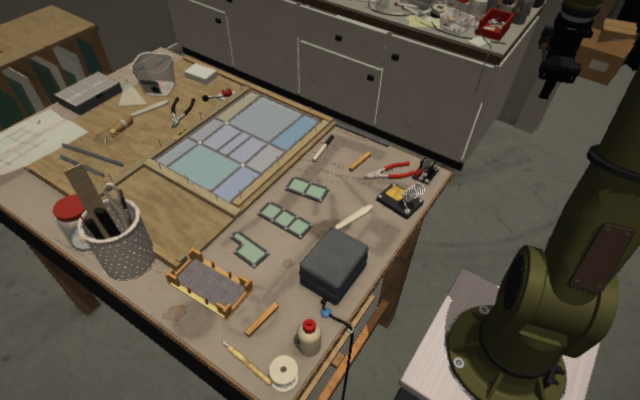

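View pics/side0.png

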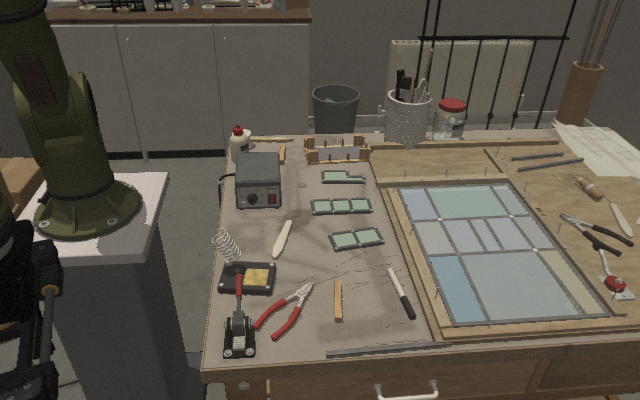

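View pics/wrist0.png

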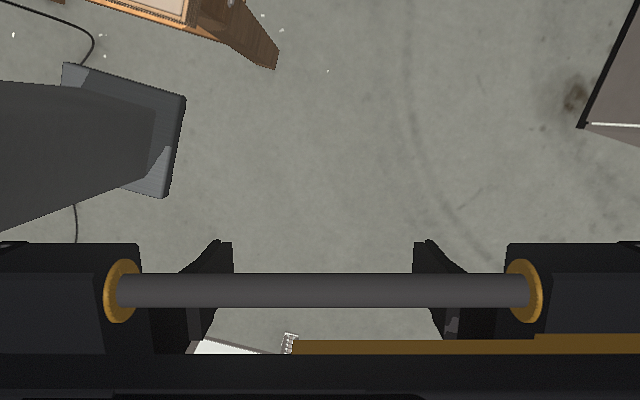

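Scene view: tray about (210,283), open panel (250,250), long panel (285,220), short panel (306,188), sticks (262,319) and (360,161), fid (354,217). I'll write helpers and find things with masks.

```bash
cat > h.py <<'E'
import numpy as np, cv2
from scipy.spatial.transform import Rotation as R
from bench import ctrl
def rays(cm,px):
    px=np.asarray(px,float).reshape(-1,1,2)
    # distortion r^2 only
    n=cv2.undistortPoints(px,cm["mtx"],np.array([cm["k1"],0,0,0,0.]))[:,0]
    d=np.c_[n[:,0],-n[:,1],-np.ones(len(n))]
    return R.from_rotvec(cm["orientation"]).apply(d)
def plane(cm,px,z):
    d=rays(cm,px); o=cm["xyz"]
    return (o+d*((z-o[2])/d[:,2])[:,None])[:,:2]
def proj(cm,P):
    q=R.from_rotvec(cm["orientation"]).inv().apply(np.atleast_2d(P)-cm["xyz"])
    n=np.c_[q[:,0]/-q[:,2],-q[:,1]/-q[:,2]]
    r2=(n**2).sum(1,keepdims=True); n=n*(1+cm["k1"]*r2)
    return n@np.diag([cm["mtx"][0,0],cm["mtx"][1,1]])+cm["mtx"][:2,2]
def shift(target_xyz,yaw_deg=None):
    """target TCP world -> tool-frame shift mm; yaw of tool y axis"""
    s=ctrl.get_state(); r=R.from_rotvec(s["tool_rot"])
    return r.inv().apply(np.array(target_xyz)-s["position"])*1000
E
python3 - <<'E'
from h import *
im={n:cv2.imread(f"pics/{n}0.png") for n in("scene","side")}
cv2.imwrite("pics/sc_crop.png",cv2.resize(im["scene"][130:350,150:400],None,fx=3,fy=3,interpolation=cv2.INTER_CUBIC)[:600,:750])
cv2.imwrite("pics/si_crop.png",cv2.resize(im["side"][120:330,200:420],None,fx=2.8,fy=2.8,interpolation=cv2.INTER_CUBIC))
cms={n:ctrl.camera_model(n) for n in im}
for n,pts in {"scene":dict(tray=(210,283),open=(250,250),long=(285,220),short=(306,188),st1=(262,319),st2=(360,161),fid=(354,217)),
 "side":dict(tray=(337,150),open=(343,177),long=(342,207),short=(357,239),st1=(282,153),st2=(338,300),fid=(282,239))}.items():
    for k,p in pts.items(): print(n,k,plane(cms[n],[p],0.01).round(3))
E
```

```text
scene tray [[0.596 0.216]]
scene open [[0.581 0.096]]
scene long [[ 0.569 -0.027]]
scene short [[ 0.591 -0.149]]
scene st1 [[0.445 0.218]]
scene st2 [[ 0.526 -0.325]]
scene fid [[ 0.431 -0.136]]
side tray [[0.598 0.224]]
side open [[0.595 0.084]]
side long [[ 0.575 -0.045]]
side short [[ 0.591 -0.161]]
side st1 [[0.446 0.216]]
side st2 [[ 0.528 -0.329]]
side fid [[ 0.433 -0.15 ]]
```

View pics/sc_crop.png

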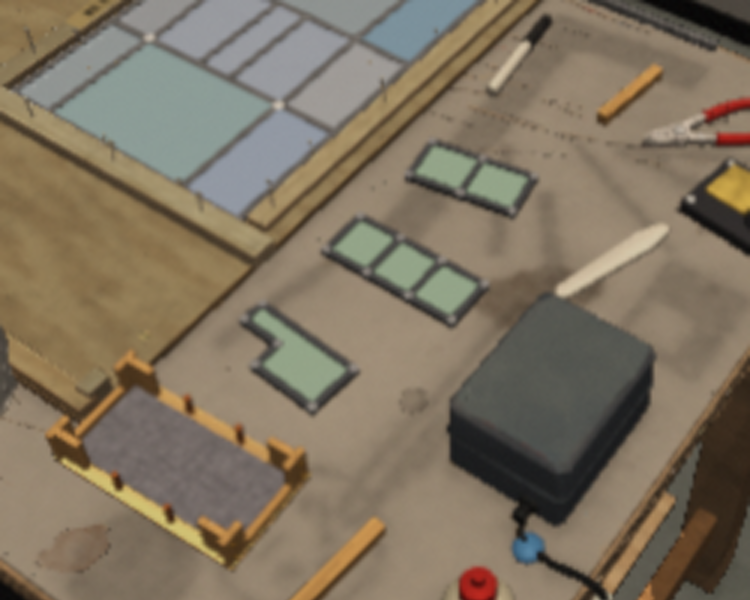

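View pics/si_crop.png

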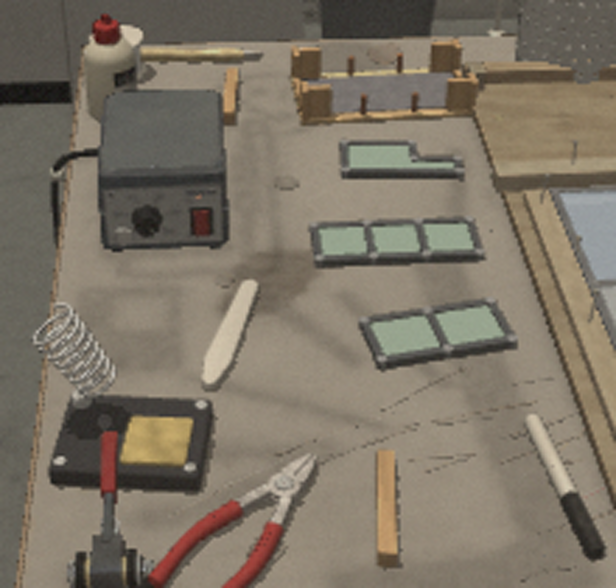

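Both views agree on the coarse positions to within about 1.5 cm. Next is the wrist camera's geometry relative to the tool.

```bash
python3 - <<'E'
from h import *
s=ctrl.get_state(); cm=ctrl.camera_model("wrist"); r=R.from_rotvec(s["tool_rot"])
print("cam in tool mm",r.inv().apply(cm["xyz"]-s["position"])*1000)
c=R.from_rotvec(cm["orientation"])
print("look,right in tool",r.inv().apply(c.apply([[0,0,-1],[1,0,0]])).round(3))
print("tool axes",r.as_matrix().round(3))
print(plane(cm,[(320,100),(320,200),(100,100),(540,100)],0.0)-s["position"][:2])
# target: look pose above panels
for t in [(0.50,-0.035,0.30),(0.50,-0.15,0.3)]:
    print(t,shift(t))
E
```

```text
cam in tool mm [  70.51310794    0.20770022 -148.34194074]
look,right in tool [[-0.259 -0.002  0.966]
 [ 0.     1.     0.002]]
tool axes [[ 0.958  0.286 -0.001]
 [ 0.286 -0.958  0.001]
 [-0.    -0.001 -1.   ]]
[[ 0.07603581  0.02630244]
 [-0.02497062 -0.0036822 ]
 [ 0.01162196  0.24294854]
 [ 0.14065506 -0.18920872]]
(0.5, -0.035, 0.3) [ 469.20934947 -473.25578836  -63.63133308]
(0.5, -0.15, 0.3) [ 436.34138845 -363.05291484  -63.78561902]
```

```bash
python3 -m handwheel '[[331,-185,-64,0,0,0.1,-1],[331,-185,-64,0,0,0.15,-1],[331,-185,-64,0,0,0.29,-1],[331,-185,-64,0,0,0.29,-1],[331,-185,-64,0,0,0.29,-1],[331,-185,-64,0,0,0.29,-1],[487,-535,-64,0,0,0.29,-1],[487,-535,-64,0,0,0.29,-1],[487,-535,-64,0,0,0.29,-1],[487,-535,-64,0,0,0.29,-1],[487,-535,-64,0,0,0.29,-1],[487,-535,-64,0,0,0.29,-1]]'
```

```text
time: 1.65
position: [0.4971, 0.0153, 0.3005]
tool_rot: [3.141, -0.001, 0.001]
ft_force: [1.4, 0.2, -0.1]
grip_width: 0.998
```

```bash
python3 -m handwheel '[[3,-15,0,0,0,0,-1],[3,-15,0,0,0,0,-1],[3,-15,0,0,0,0,-1]]'; python3 - <<'E'
from h import *
s=ctrl.get_state(); cm=ctrl.camera_model("wrist"); im=ctrl.get_image("wrist")
print(s["time"],s["position"],s["tool_rot"],np.abs(s["qd"]).max())
cv2.imwrite("pics/w1.png",im[:,:,::-1]); np.save("w1cm.npy",cm,allow_pickle=True)
E
```

```text
time: 2.02
position: [0.5002, 0.0259, 0.3001]
tool_rot: [3.141, -0.005, -0.001]
ft_force: [0.3, -0.1, -0.7]
grip_width: 0.995
2.025 [0.50018967 0.02591148 0.30012277] [ 3.14070701e+00 -5.43333207e-03 -1.22236163e-03] 0.009276186208627435
```

View pics/w1.png

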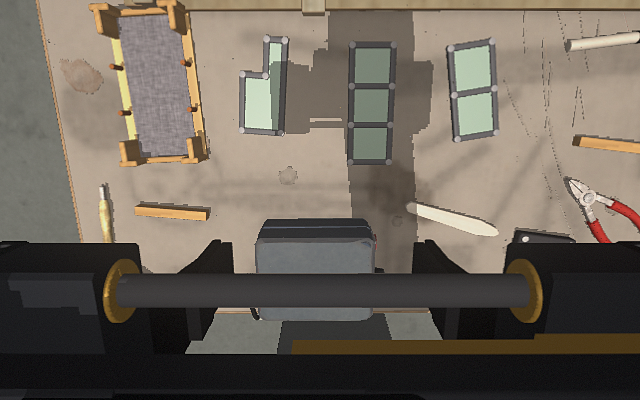

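Wrist view: tray at (150,85), open panel (263,88), long panel (371,103) half in shadow, short panel (473,90), stick (172,212), other stick (608,142) partly out of frame, fid (452,219). I'll measure the panels with glass masks and the tray and sticks with zoomed views.

```bash
cat > glass.py <<'E'
from h import *
def glass(im_bgr,cm,z=0.008,minpx=150):
    hsv=cv2.cvtColor(im_bgr,cv2.COLOR_BGR2HSV)
    m=cv2.inRange(hsv,(40,20,60),(95,140,255)); 
    m=cv2.morphologyEx(m,cv2.MORPH_CLOSE,np.ones((13,13)))
    out=[]
    for c in cv2.findContours(m,cv2.RETR_EXTERNAL,cv2.CHAIN_APPROX_NONE)[0]:
        if cv2.contourArea(c)<minpx: continue
        P=plane(cm,c[:,0].astype(float),z)*1000
        r=cv2.minAreaRect(P.astype(np.float32)); out.append((np.mean(c[:,0],0).round(),r))
    return m,out
def norm(r):
    (cx,cy),(w,h),a=r
    if w<h: w,h=h,w; a+=90
    a=(a+90)%180-90
    return np.round([cx,cy,w,h,a],1)
E
python3 - <<'E'
from glass import *
im=cv2.imread("pics/w1.png"); cm=np.load("w1cm.npy",allow_pickle=True).item()
m,o=glass(im,cm)
for c,r in o: print(c,norm(r))
ims=cv2.imread("pics/scene0.png");
for n in("scene","side"):
    print(n)
    for c,r in glass(cv2.imread(f"pics/{n}0.png"),ctrl.camera_model(n))[1]: print(c,norm(r))
big=lambda a:cv2.resize(a,None,fx=4,fy=4,interpolation=cv2.INTER_CUBIC)
cv2.imwrite("pics/w1tray.png",cv2.resize(im[0:175,80:220],None,fx=3.4,fy=3.4,interpolation=cv2.INTER_CUBIC))
cv2.imwrite("pics/w1stick.png",big(im[195:230,120:220]))
# stick mask
hsv=cv2.cvtColor(im,cv2.COLOR_BGR2HSV)
m=cv2.inRange(hsv,(8,90,90),(24,255,255))
for c in cv2.findContours(m,cv2.RETR_EXTERNAL,cv2.CHAIN_APPROX_NONE)[0]:
    if cv2.contourArea(c)>200:
        print(cv2.boundingRect(c),norm(cv2.minAreaRect((plane(cm,c[:,0].astype(float),0.014)*1000).astype(np.float32))))
E
```

```text
[371. 103.] [ 5.757e+02 -3.060e+01  1.246e+02  4.030e+01 -1.000e-01]
[474.  90.] [ 590.8 -150.1   96.2   40.7    9.5]
[266.  89.] [597.   96.2  96.2  40.4  -4.4]
scene
[336. 252.] [406.1 -12.3 126.8  72.6  85.2]
[247. 248.] [596.7  95.8  97.5  42.8  -4.9]
[284. 219.] [ 5.748e+02 -3.110e+01  1.293e+02  4.300e+01 -2.000e-01]
[307. 188.] [ 590.3 -150.7   98.4   43.3    9.4]
[204. 166.] [877.5 -55.4 157.6 122.    0. ]
side
[457. 289.] [ 755.  -309.   168.6   56.8   88.5]
[356. 237.] [ 589.9 -153.    96.9   40.1    9.4]
[341. 205.] [ 5.739e+02 -3.330e+01  1.277e+02  4.030e+01 -1.000e-01]
[466. 202.] [ 8.743e+02 -3.650e+01  1.564e+02  1.221e+02 -5.000e-01]
[342. 177.] [596.   91.9  96.3  38.3  -3.6]
[447. 125.] [960.9 355.7 125.5  52.4  70.7]
(526, 263, 17, 60) [ 333.7 -256.8   88.8   20.4    6.5]
(103, 262, 16, 61) [335.9 310.7  90.8  20.2  -8.7]
(134, 206, 72, 15) [445.8 218.6  88.8  11.8  85.1]
(99, 200, 14, 43) [435.1 301.1  56.   13.9  -1.6]
(119, 141, 26, 26) [520.4 257.6  31.4  30.   89.8]
(579, 137, 61, 17) [ 529.7 -317.9   76.    12.1   83.2]
(146, 12, 61, 152) [581.  177.6 177.4  66.6 -21.5]
(88, 0, 97, 35) [669.9 229.  104.1  31.6 -88.2]
(36, 0, 47, 243) [5.474e+02 3.371e+02 2.801e+02 3.200e+00 1.000e-01]
```

View pics/w1tray.png

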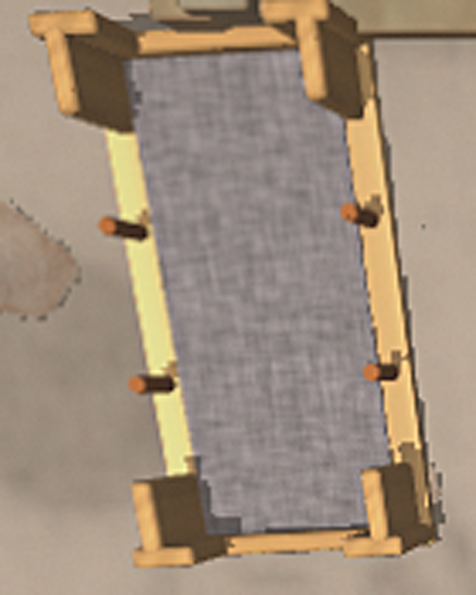

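View pics/w1stick.png

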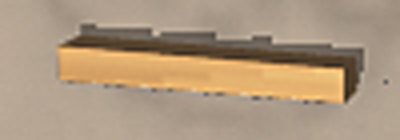

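```bash
python3 - <<'E'
from h import *
cm=np.load("w1cm.npy",allow_pickle=True).item()
px=np.array([(107,226),(136,384),(348,212),(372,372)])/3.4+[80,0]
P=plane(cm,px-0.35,0.026)*1000; print("pegs",P.round(1),P.mean(0)); 
d=(P[0]-P[1]+P[2]-P[3]);print("yaw",np.degrees(np.arctan2(d[1],d[0])), np.linalg.norm(d)/2)
# corner wall outer top corners z=38: near-left, near-right, far-left, far-right
px=np.array([(135,553),(400,545),(33,20),(262,7)])/3.4+[80,0]
# grain check of rim corners
im=cv2.imread("pics/scene0.png")
cv2.imwrite("pics/sctray.png",cv2.resize(im[240:325,160:260],None,fx=7,fy=7,interpolation=cv2.INTER_CUBIC))
im=cv2.imread("pics/side0.png")
cv2.imwrite("pics/sitray.png",cv2.resize(im[125:170,295:380],None,fx=9,fy=9,interpolation=cv2.INTER_CUBIC))
E
```

```text
pegs [[618.  259. ]
 [568.3 256.8]
 [621.8 180.2]
 [571.9 177.3]] [595.00436032 218.31996481]
yaw 2.8879907951141375 49.868290655208966
```

View pics/sctray.png

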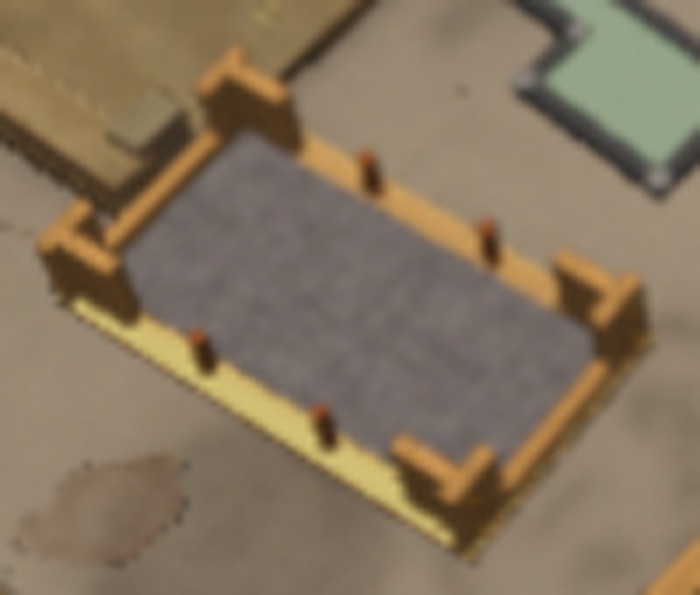

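View pics/sitray.png

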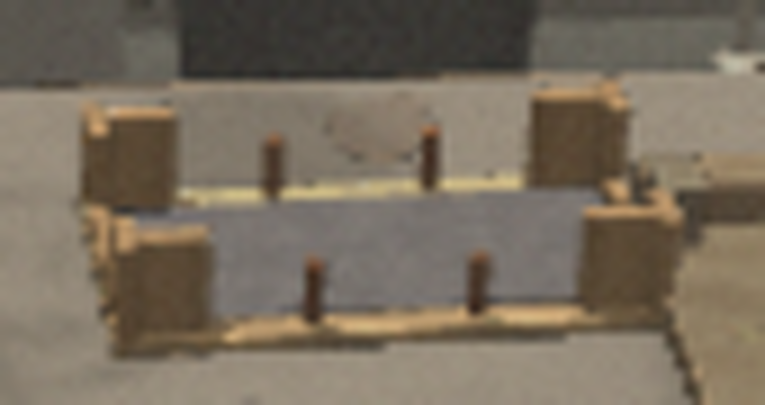

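```bash
python3 - <<'E'
from h import *
cm=ctrl.camera_model("scene")
px=np.array([(369,158),(487,228),(201,341),(321,410)])/7+[160,240]-.4
P=plane(cm,px,0.026)*1000; print("pegs",P.round(1),P.mean(0))
s=ctrl.get_state();print(s["position"],s["time"],s["joint_positions"].round(2)); print(shift((0.5755,-0.031,0.10)))
E
```

```text
pegs [[620.7 178.8]
 [571.1 177. ]
 [615.8 258.5]
 [568.4 254.9]] [593.98835564 217.29203676]
[0.50021822 0.02583954 0.30013932] 2.075 [ 0.53  0.   -0.63  1.69  0.    1.45 -1.67]
[ 75.64680204  56.41106058 200.12291139]
```

```bash
python3 -m handwheel '[[40,30,100,0,0,0,-1],[75,57,160,0,0,0,-1],[75,57,200,0,0,0,-1],[75,57,220,0,0,0,-1],[75,57,235,0,0,0,-1],[75,57,235,0,0,0,-1],[75,57,235,0,0,0,-1]]'; python3 - <<'E'
from h import *
s=ctrl.get_state(); cm=ctrl.camera_model("wrist"); im=ctrl.get_image("wrist")
cv2.imwrite("pics/w2.png",im[:,:,::-1])
print(proj(cm,[(0.5755,-0.031+k*.027,0.008) for k in(-1,1)]))
print(shift((0.5755,-0.031,0.016)))
E
```

```text
time: 2.95
position: [0.5768, -0.0286, 0.0681]
tool_rot: [3.141, -0.0, 0.006]
ft_force: [0.7, -0.5, -0.4]
grip_width: 1.001
[[370.85711866 232.10247832]
 [282.37827496 232.01965292]]
[-1.59250155  2.40186585 52.16098854]
```

View pics/w2.png

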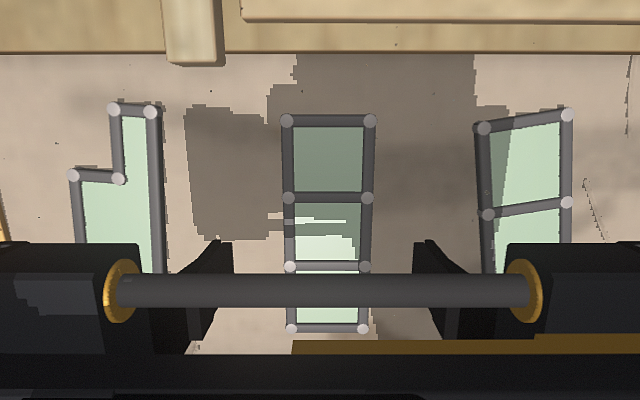

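```bash
python3 - <<'E'
from h import *
cm=ctrl.camera_model("wrist")
P=plane(cm,[(286.5,120.5),(370,120.5),(291,328.5),(363,328.5)],0.009)*1000;print(P.round(1),P.mean(0))
s=ctrl.get_state();print(s["position"],s["tool_rot"])
E
```

```text
[[641.9  -8.2]
 [641.9 -55.1]
 [509.2  -7.9]
 [509.3 -55.1]] [575.5848577  -31.56048139]
[ 0.57686661 -0.02855013  0.06816516] [3.14066597e+00 4.97307195e-05 6.79801309e-03]
```

```bash
python3 -m handwheel '[[-1.5,3,30,0,-0.004,0,-1],[-1.5,3,45,0,-0.004,0,-1],[-1.5,3,52,0,-0.004,0,-1],[-1.5,3,52,0,-0.004,0,-1],[-1.5,3,52,0,-0.004,0,0.4],[-1.5,3,52,0,-0.004,0,0.6],[-1.5,3,52,0,-0.004,0,0.8],[-1.5,3,52,0,-0.004,0,0.8],[-1.5,3,52,0,-0.004,0,0.8]]' 25
```

```text
time: 4.12
position: [0.5748, -0.0315, 0.0145]
tool_rot: [3.141, -0.0, -0.003]
ft_force: [-0.2, 0.3, 6.4]
grip_width: 0.611
```

```bash
python3 -m handwheel '[[0,0,-20,0,0,0,0.8],[0,0,-60,0,0,0,0.8],[-20,-30,-120,0,0,0,0.8],[-60,-70,-170,0,0,0,0.8],[-75,-120,-185,0,0,0,0.8],[-75,-140,-185,0,0,0,0.8],[-75,-140,-185,0,0,0,0.8],[-75,-140,-185,0,0,0,0.8]]'; python3 - <<'E'
from h import *
s=ctrl.get_state(); cm=ctrl.camera_model("wrist"); im=ctrl.get_image("wrist")
print(s["position"],s["tool_rot"],np.abs(s["qd"]).max())
cv2.imwrite("pics/w3.png",im[:,:,::-1]); np.save("w3cm.npy",cm,allow_pickle=True)
cv2.imwrite("pics/sc3.png",ctrl.get_image("scene")[:,:,::-1])
E
```

```text
time: 5.12
position: [0.4993, 0.1071, 0.1987]
tool_rot: [3.14, -0.002, -0.007]
ft_force: [0.7, -0.1, -1.8]
grip_width: 0.619
[0.49933931 0.10713334 0.19866688] [ 3.14039815e+00 -1.63571444e-03 -7.15223847e-03] 0.014967639351670456
```

View pics/w3.png

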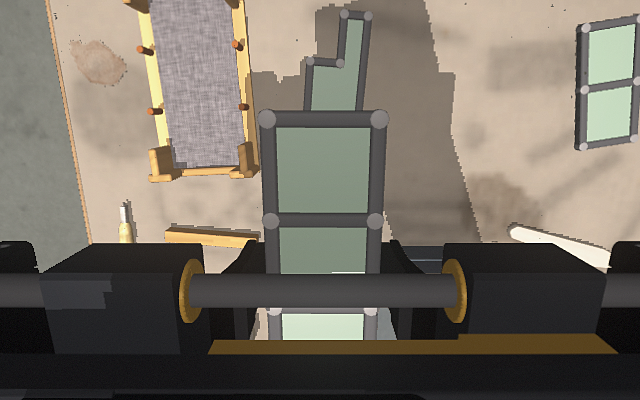

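View pics/sc3.png

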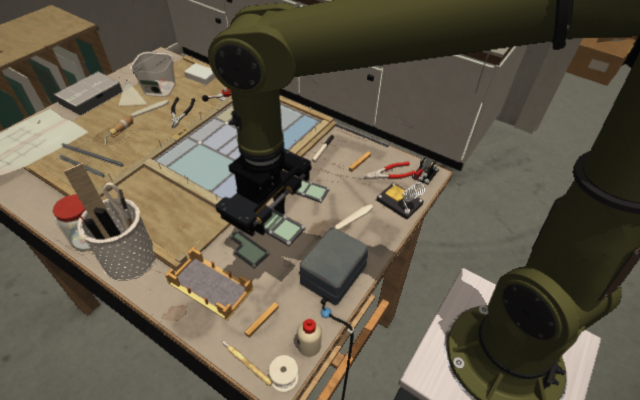

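```bash
python3 - <<'E'
from h import *
im=cv2.imread("pics/w3.png"); cm=np.load("w3cm.npy",allow_pickle=True).item()
cv2.imwrite("pics/w3t.png",cv2.resize(im[0:185,110:270],None,fx=3.2,fy=3.2,interpolation=cv2.INTER_CUBIC))
P=plane(cm,[(267,119),(379.5,119),(271,221),(375,221.5)],.193)*1000-[499.3,107.1]
print(P.round(1))
# red-brown pegs mask
hsv=cv2.cvtColor(im,cv2.COLOR_BGR2HSV); m=cv2.inRange(hsv,(3,120,120),(14,255,255))
n,l,st,ce=cv2.connectedComponentsWithStats(m)
for a,b in zip(st,ce):
    if 10<a[4]<200 and b[1]<130: print(a,b)
E
```

```text
[[ 66.9  23. ]
 [ 66.9 -23.6]
 [ 22.6  23.1]
 [ 22.3 -23.4]]
[232  40   6   8  38] [234.60526316  43.65789474]
[137  46   6   7  36] [139.61111111  48.86111111]
[238 103   6   7  30] [240.73333333 106.23333333]
[147 108   7   7  37] [149.83783784 110.97297297]
```

View pics/w3t.png

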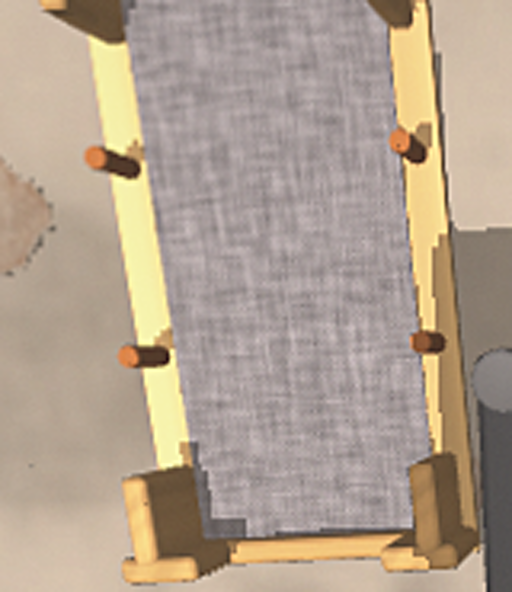

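```bash
python3 - <<'E'
from h import *
cm=np.load("w3cm.npy",allow_pickle=True).item()
px=np.array([(95,158),(130,355),(400,141),(421,342)])/3.2+[110,0]-.35
P=plane(cm,px,.026)*1000; print(P.round(1),P.mean(0))
for a,b in((0,1),(2,3),(0,2),(1,3)):
    d=P[a]-P[b]; print(np.hypot(*d),np.degrees(np.arctan2(d[1],d[0])))
c=P.mean(0)/1000
print(shift((c[0]-.0005,c[1],0.1)))
E
```

```text
[[617.9 258.7]
 [568.6 255.7]
 [621.7 179.5]
 [571.9 177. ]] [595.03070272 217.7414973 ]
49.33836107807947 3.419779435759098
49.91284016592113 2.8328584072630054
79.24731941173917 92.77480664940806
78.74462386128211 92.35454732944977
[  95.24556343 -111.3710337    97.76861516]
```

```bash
python3 -m handwheel '[[40,-50,20,0,0,-0.03,0.8],[80,-95,60,0,0.004,-0.05,0.8],[95,-111,98,0,0.004,-0.05,0.8],[95,-111,98,0,0.004,-0.05,0.8],[95,-111,115,0,0.004,-0.05,0.8],[95,-111,125,0,0.004,-0.05,0.8],[95,-111,125,0,0.004,-0.05,0.8],[95,-111,125,0,0.004,-0.05,0.8]]'; python3 - <<'E'
from h import *
s=ctrl.get_state()
print(s["position"],s["tool_rot"],R.from_rotvec(s["tool_rot"]).as_matrix().round(4))
print(shift((.5945,.2178,.0205)))
cv2.imwrite("pics/w4.png",ctrl.get_image("wrist")[:,:,::-1])
E
```

```text
time: 6.22
position: [0.5946, 0.2189, 0.0746]
tool_rot: [3.14, 0.077, 0.003]
ft_force: [-0.1, -1.3, -1.4]
grip_width: 0.616
[0.59461097 0.21887679 0.07458395] [3.14047718 0.0771505  0.00317171] [[ 9.988e-01  4.910e-02  2.000e-03]
 [ 4.910e-02 -9.988e-01 -1.000e-04]
 [ 2.000e-03  2.000e-04 -1.000e+00]]
[-0.27266536  1.05836383 54.08373865]
```

View pics/w4.png

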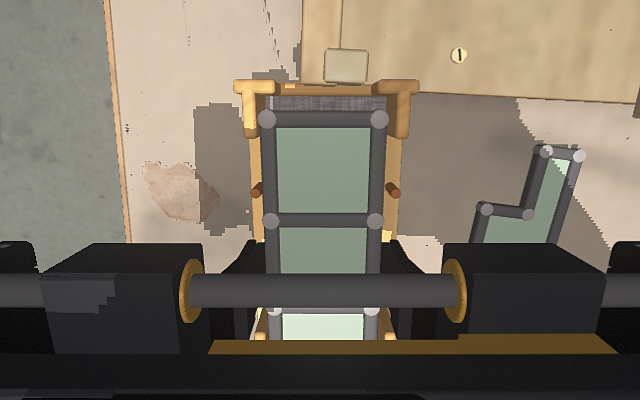

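```bash
python3 -m handwheel '[[0,1,20,0,0,0,0.8],[0,1,35,0,0,0,0.8],[0,1,46,0,0,0,0.8],[0,1,50,0,0,0,0.8],[0,1,51,0,0,0,0.8],[0,1,51,0,0,0,0.8]]'
```

```text
time: 7.02
position: [0.5944, 0.2186, 0.0228]
tool_rot: [-3.14, -0.078, -0.001]
ft_force: [-0.2, 0.6, -0.8]
grip_width: 0.618
```

```bash
python3 -m handwheel '[[0,0.5,1,0,0,0,0.8],[0,0.5,2,0,0,0,0.8],[0,0.5,2,0,0,0,0.8],[0,0.5,2,0,0,0,0.8]]'
```

```text
time: 7.52
position: [0.5943, 0.2178, 0.0206]
tool_rot: [-3.141, -0.078, -0.001]
ft_force: [0.5, -1.0, -0.5]
grip_width: 0.615
```

```bash
python3 -m handwheel '[[0,0,0.5,0,0,0,0.8],[0,0,1,0,0,0,0.8],[0,0,1,0,0,0,0.8]]'; python3 - <<'E'
from bench import ctrl
print(ctrl.get_state()["ft_force"],ctrl.get_state()["position"])
E
```

```text
time: 7.9
position: [0.5943, 0.2178, 0.0205]
tool_rot: [3.14, 0.078, 0.001]
ft_force: [-2.5, -2.1, 5.6]
grip_width: 0.616
[-2.49049246 -2.10127202  5.58359509] [0.59433172 0.21780623 0.02050849]
```

```bash
python3 -m handwheel '[[0,0,0,0,0,0,-0.4],[0,0,0,0,0,0,-0.7],[0,0,0,0,0,0,-0.7],[0,0,-30,0,0,0,-0.7],[0,0,-80,0,0,0,-0.7],[-50,0,-140,0,0,0,-0.7],[-95,0,-180,0,0,0,-0.7],[-95,0,-180,0,0,0,-0.7],[-95,0,-180,0,0,0,-0.7]]'; python3 - <<'E'
from h import *
s=ctrl.get_state(); cm=ctrl.camera_model("wrist"); im=ctrl.get_image("wrist")
print(s["position"],s["tool_rot"],np.abs(s["qd"]).max())
cv2.imwrite("pics/w5.png",im[:,:,::-1]); np.save("w5cm.npy",cm,allow_pickle=True)
E
```

```text
time: 9.02
position: [0.4997, 0.2128, 0.1998]
tool_rot: [3.14, 0.078, 0.004]
ft_force: [0.1, 0.6, -1.0]
grip_width: 0.853
[0.49972088 0.21277452 0.1998457 ] [3.13979551 0.07788807 0.00367893] 0.05541028516887645
```

View pics/w5.png

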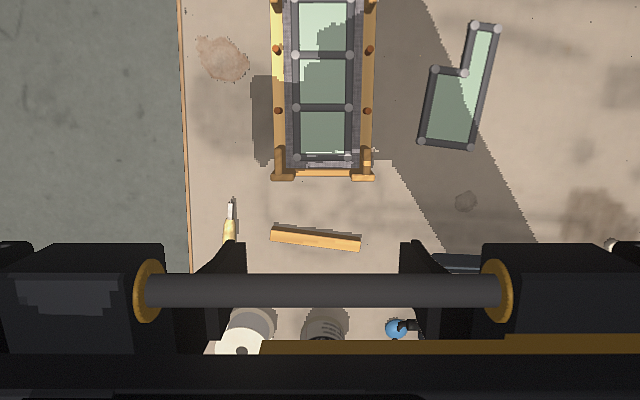

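```bash
python3 - <<'E'
from h import *
im=cv2.imread("pics/w5.png"); cm=np.load("w5cm.npy",allow_pickle=True).item()
J=plane(cm,[(295.5,54.5),(349,54.5),(296,107),(350,107)],.015)*1000
G=plane(cm,[(277,49),(368.5,49),(275,111),(367.5,111)],.026)*1000
print("joints",J.round(1),J.mean(0),"pegs",G.round(1),G.mean(0))
hsv=cv2.cvtColor(im,cv2.COLOR_BGR2HSV)
m=cv2.inRange(hsv,(8,90,90),(24,255,255))
for c in cv2.findContours(m,cv2.RETR_EXTERNAL,cv2.CHAIN_APPROX_NONE)[0]:
    if cv2.contourArea(c)>200:
        print(cv2.boundingRect(c),norm(cv2.minAreaRect((plane(cm,c[:,0].astype(float),0.014)*1000).astype(np.float32)))) if 0 else print(cv2.boundingRect(c),cv2.minAreaRect((plane(cm,c[:,0].astype(float),0.014)*1000).astype(np.float32)))
cv2.imwrite("pics/w5s.png",cv2.resize(im[215:260,260:370],None,fx=5,fy=5,interpolation=cv2.INTER_CUBIC))
sc=ctrl.camera_model("scene")
print("bottle,spool base",plane(sc,[(308,352),(283,380)],0)); 
print("bottle top ray",plane(sc,[(309,325)],0.08),plane(sc,[(309,325)],0.1),plane(sc,[(309,325)],0.12))
E
```

```text
joints [[615.5 242.1]
 [617.8 196.1]
 [571.8 240.3]
 [574.3 192.2]] [594.82867705 217.67590015] pegs [[617.5 256.7]
 [621.2 180.9]
 [567.5 257.5]
 [571.5 177.6]] [594.44357119 218.1999647 ]
(498, 262, 15, 61) ((399.5208740234375, 20.039794921875), (69.19389343261719, 14.23167610168457), 9.245534896850586)
(133, 261, 18, 62) ((380.79144287109375, 394.5065612792969), (16.964384078979492, 70.36930084228516), 88.28022003173828)
(270, 226, 91, 26) ((448.05474853515625, 217.6110382080078), (89.42842102050781, 15.787076950073242), 85.06815338134766)
(270, 0, 107, 181) ((582.9456176757812, 217.68460083007812), (152.4683074951172, 97.8076400756836), 2.893568754196167)
(177, 0, 16, 274) ((529.1239013671875, 341.6178283691406), (248.4252471923828, 3.431103229522705), 0.03199497237801552)
bottle,spool base [[0.3262247  0.21737601]
 [0.33401258 0.29049533]]
bottle top ray [[0.33549522 0.20090747]] [[0.32980762 0.20907635]] [[0.32412002 0.21724522]]
```

View pics/w5s.png

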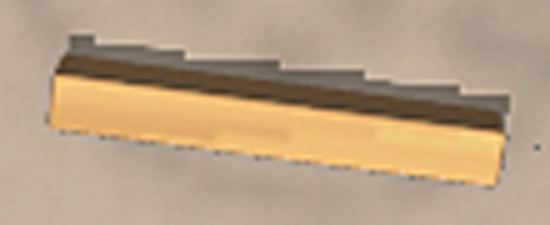

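```bash
python3 - <<'E'
from h import *
a=cv2.imread("pics/scene0.png")[290:395,220:350]; b=cv2.imread("pics/side0.png")[115:200,215:300]
a=cv2.resize(a,(520,420),interpolation=cv2.INTER_CUBIC)
cv2.imwrite("pics/bot.png",a); cv2.imwrite("pics/bot2.png",cv2.resize(b,None,fx=6,fy=6,interpolation=cv2.INTER_CUBIC))
E
```

```text
(no output)
```

View pics/bot.png

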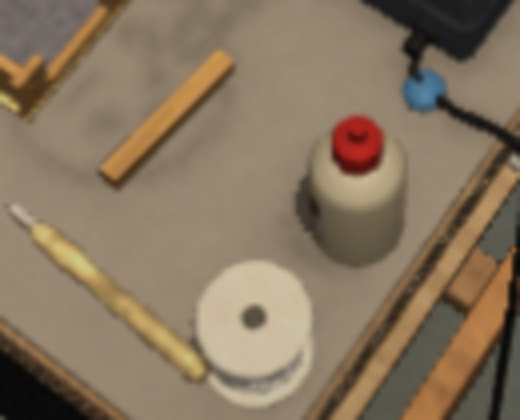

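View pics/bot2.png

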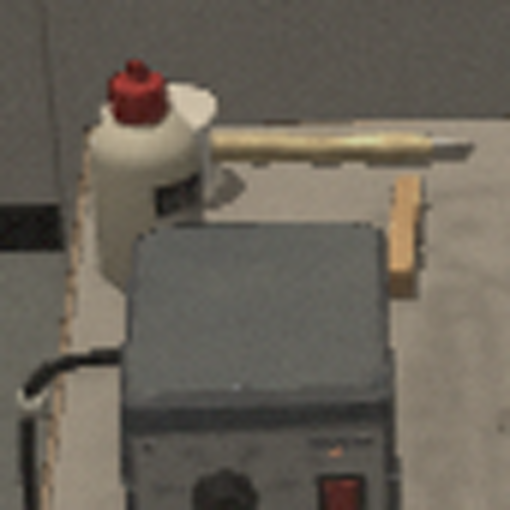

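```bash
python3 - <<'E'
from h import *
A=ctrl.camera_model("scene");B=ctrl.camera_model("side")
def tri(pa,pb):
    a=rays(A,[pa])[0];b=rays(B,[pb])[0]
    t=np.linalg.lstsq(np.c_[a,-b],B["xyz"]-A["xyz"],rcond=None)[0]
    return A["xyz"]+a*t[0],B["xyz"]+b*t[1]
print("cap",tri((309.5,323.5),(238,128.5)))
# bottle shoulder top edges side view: left (97,150), right(200,140) at 6x -> radius
P=plane(B,np.array([(97,170),(205,170)])/6+[215,115],0.06);print("x-extent at h .06",P)
print("station right edge / top", tri((220+362/4,290+0/4),(215+383/6,115+228/6)))
# power box near corner: scene px (330,302)bottom,(367,247) top right
print(plane(A,[(330,302)],0.0),plane(A,[(303,262)],0.08),plane(A,[(303,290)],0.0))
E
```

```text
cap (array([0.33270351, 0.20327865, 0.09324101]), array([0.33330773, 0.20338869, 0.09336822]))
x-extent at h .06 [[0.31405666 0.18586406]
 [0.36042785 0.18323416]]
station right edge / top (array([0.38796785, 0.12049222, 0.04752453]), array([0.43573718, 0.12706906, 0.06040371]))
[[0.35154236 0.09722638]] [[0.42943722 0.08948151]] [[0.41780958 0.10685835]]
```

```bash
python3 - <<'E'
from h import *
cm=np.load("w1cm.npy",allow_pickle=True).item()
print("box edge",plane(cm,[(256,236),(260,222),(256,312)],.07))
s=ctrl.get_state();print(s["position"])
print(shift((.418,.218,.1)),shift((.418,.218,.017)),shift((.4505,.2185,.017)))
E
```

```text
box edge [[0.43516243 0.10037187]
 [0.45146708 0.09513231]
 [0.34005059 0.1052637 ]]
[0.49986679 0.21227951 0.19876475]
[-81.52455818  -9.77128797  98.73013353] [-81.55380225  -9.82154543 181.73011316] [-49.06816218  -8.73386767 181.7422177 ]
```

```bash
python3 -m handwheel '[[-50,-10,40,0,0,0,-0.38],[-81,-10,90,0,0,0,-0.38],[-81,-10,130,0,0,0,-0.38],[-81,-10,165,0,0,0,-0.38],[-81,-10,180,0,0,0,-0.38],[-81,-10,180,0,0,0,-0.38]]'; python3 - <<'E'
from h import *
s=ctrl.get_state(); im=ctrl.get_image("wrist"); print(s["position"],R.from_rotvec(s["tool_rot"]).as_matrix().round(3)[:,2])
cv2.imwrite("pics/w6.png",im[:,:,::-1]); print(shift((.4505,.2185,.017)))
E
```

```text
time: 9.82
position: [0.4171, 0.2189, 0.018]
tool_rot: [-3.14, -0.078, 0.006]
ft_force: [0.1, -0.4, 0.4]
grip_width: 0.695
[0.41712923 0.21887342 0.01799046] [-0.004  0.    -1.   ]
[32.36445066  2.48254118  2.1510068 ]
```

View pics/w6.png

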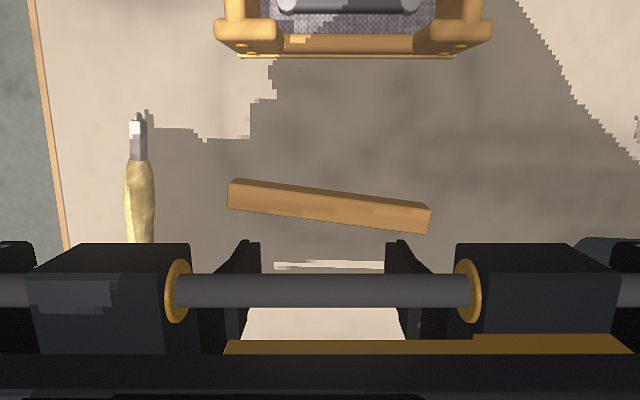

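Stick (328,205) lies just ahead of the open fingers. I'll push it gently about 20 mm away from the bottle, which also squares it with the tool.

```bash
python3 -m handwheel '[[8,0,1,0,0,0,-0.38],[14,0,1,0,0,0,-0.38],[19,0,1,0,0,0,-0.38],[24,0,1,0,0,0,-0.38],[29,0,1,0,0,0,-0.38],[33,0,1,0,0,0,-0.38],[33,0,1,0,0,0,-0.38],[25,0,1,0,0,0,-0.38],[15,0,-30,0,0,0,-0.38],[10,0,-80,0,0,0,-0.38],[10,0,-80,0,0,0,-0.38],[10,0,-80,0,0,0,-0.38]]'; python3 - <<'E'
from h import *
s=ctrl.get_state(); cm=ctrl.camera_model("wrist"); im=ctrl.get_image("wrist"); print(s["position"],s["tool_rot"])
cv2.imwrite("pics/w7.png",im[:,:,::-1]); np.save("w7cm.npy",cm,allow_pickle=True)
E
```

```text
time: 11.38
position: [0.4273, 0.219, 0.0989]
tool_rot: [3.14, 0.078, -0.0]
ft_force: [0.3, -0.5, 1.0]
grip_width: 0.688
[0.42727205 0.21901236 0.09894421] [ 3.13956884e+00  7.80905632e-02 -9.55457721e-05]
```

View pics/w7.png

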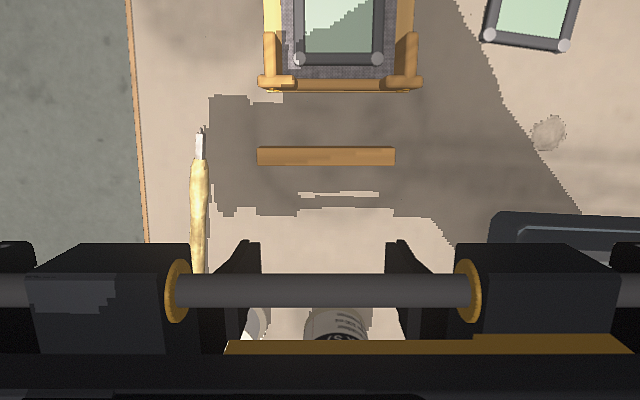

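```bash
python3 - <<'E'
from h import *
cm=np.load("w7cm.npy",allow_pickle=True).item()
im=cv2.imread("pics/w7.png")
hsv=cv2.cvtColor(im,cv2.COLOR_BGR2HSV); m=cv2.inRange(hsv,(8,90,90),(24,255,255))
cv2.imwrite("pics/w7s.png",cv2.resize(im[135:180,245:405],None,fx=5,fy=5,interpolation=cv2.INTER_CUBIC))
P=plane(cm,[(257,148),(394,147.5),(257,164.5),(394.5,164)],.014)*1000;print(P.round(1),P.mean(0))
E
```

```text
[[471.9 263.5]
 [476.7 175.6]
 [461.3 263.5]
 [466.1 174.2]] [468.98626291 219.20486523]
```

View pics/w7s.png

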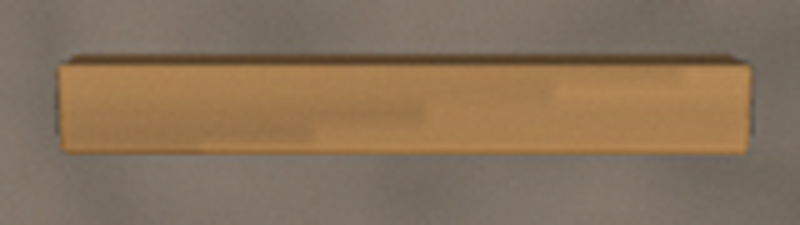

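```bash
python3 -m handwheel '[[10,0,-5,0,0,-0.18,0.3],[20,1,-5,0,0,-0.36,0.3],[30,1.5,-5,0,0,-0.54,0.3],[41.5,2,-5,0,0,-0.72,0.3],[41.5,2,-5,0,0,-0.9,0.3],[41.5,2,-5,0,0,-1.08,0.3],[41.5,2,-5,0,0,-1.26,0.3],[41.5,2,-5,0,0,-1.44,0.3],[41.5,2,-5,0,0,-1.571,0.3],[41.5,2,-5,0,0,-1.571,0.3],[41.5,2,-5,0,0,-1.571,0.3]]'; python3 - <<'E'
from h import *
s=ctrl.get_state();  cm=ctrl.camera_model("wrist");im=ctrl.get_image("wrist"); print(s["position"],R.from_rotvec(s["tool_rot"]).as_matrix().round(4),s["joint_positions"].round(2))
cv2.imwrite("pics/w8.png",im[:,:,::-1]); print(shift((.4687,.2192,.018)))
E
```

```text
time: 12.8
position: [0.4688, 0.2194, 0.1036]
tool_rot: [-2.167, -2.273, 0.002]
ft_force: [-0.1, -0.5, -0.0]
grip_width: 0.349
[0.46882984 0.21941793 0.10355687] [[-4.790e-02  9.989e-01 -1.600e-03]
 [ 9.989e-01  4.790e-02  0.000e+00]
 [ 1.000e-04 -1.600e-03 -1.000e+00]] [ 0.47  0.32 -1.08  1.9   0.32  1.1  -0.69]
[-0.27032205 -0.21180557 85.79396227]
```

View pics/w8.png

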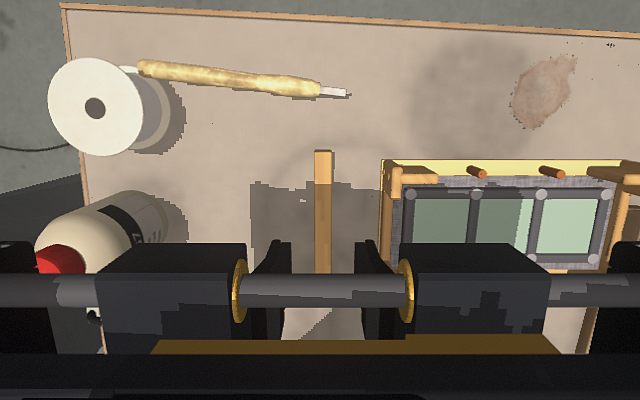

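```bash
python3 -m handwheel '[[0,0,40,0,0,0,0.3],[0,0,70,0,0,0,0.3],[0,0,84,0,0,0,0.3],[0,0,86,0,0,0,0.3],[0,0,86,0,0,0,0.7],[0,0,86,0,0,0,0.9],[0,0,86,0,0,0,0.9],[0,0,86,0,0,0,0.9]]' 20
```

```text
time: 13.85
position: [0.4701, 0.2198, 0.0192]
tool_rot: [2.165, 2.275, 0.002]
ft_force: [-0.3, 0.0, 6.8]
grip_width: 0.136
```

```bash
python3 -m handwheel '[[0,0,-20,0,0,0,0.9],[0,0,-60,0,0,0,0.9],[0,0,-70,0,0,0,0.9],[0,0,-70,0,0,0,0.9]]'; python3 - <<'E'
from h import *
s=ctrl.get_state();  cm=ctrl.camera_model("wrist");im=ctrl.get_image("wrist"); print(s["position"],R.from_rotvec(s["tool_rot"]).as_matrix().round(4))
cv2.imwrite("pics/w9.png",im[:,:,::-1]); print(shift((.55305,.2163,.033)))
E
```

```text
time: 14.35
position: [0.4699, 0.2195, 0.0892]
tool_rot: [2.165, 2.275, 0.002]
ft_force: [-0.5, 0.1, -1.7]
grip_width: 0.132
[0.46993587 0.21947189 0.08924059] [[-4.960e-02  9.988e-01  1.900e-03]
 [ 9.988e-01  4.960e-02 -2.000e-04]
 [-3.000e-04  1.900e-03 -1.000e+00]]
[-6.90501664 83.53803939 55.26297878]
```

View pics/w9.png

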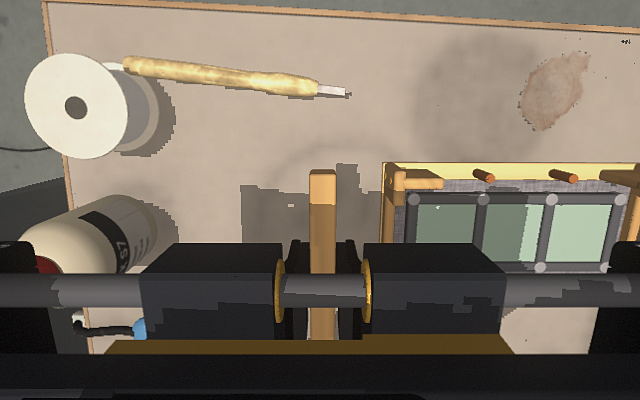

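```bash
python3 -m handwheel '[[-3,40,-5,0,0,0,0.9],[-7,75,-5,0,0,0,0.9],[-7,83.5,-5,0,0,0,0.9],[-7,83.5,10,0,0,0,0.9],[-7,83.5,25,0,0,0,0.9],[-7,83.5,25,0,0,0,0.9]]'; python3 - <<'E'
from h import *
s=ctrl.get_state();  cm=ctrl.camera_model("wrist");im=ctrl.get_image("wrist"); print(s["position"],R.from_rotvec(s["tool_rot"]).as_matrix().round(4))
cv2.imwrite("pics/w10.png",im[:,:,::-1]); print(shift((.55305,.2163,.033)))
E
```

```text
time: 15.15
position: [0.5507, 0.2163, 0.0612]
tool_rot: [-2.162, -2.277, 0.006]
ft_force: [-0.0, 0.5, 0.1]
grip_width: 0.134
[0.55069635 0.21630532 0.06119297] [[-0.0514  0.9987 -0.0039]
 [ 0.9987  0.0514 -0.0016]
 [-0.0014 -0.004  -1.    ]]
[-0.36691033  1.46079634 29.28865766]
```

View pics/w10.png

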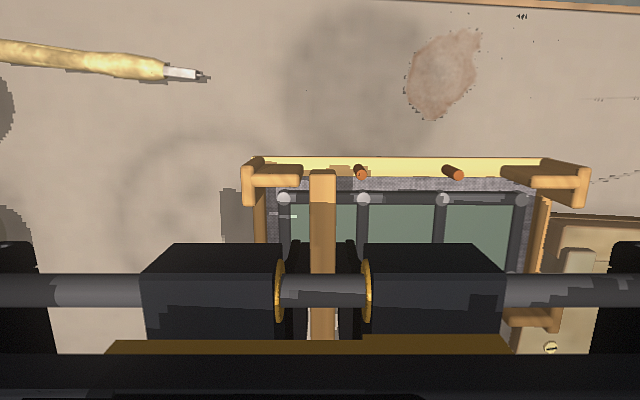

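```bash
python3 -m handwheel '[[0,2,10,0.003,0,0,0.9],[0,2,18,0.003,0,0,0.9],[0,2,24,0.003,0,0,0.9],[0,2,26,0.003,0,0,0.9],[0,2,26,0.003,0,0,0.9]]'; python3 - <<'E'
from h import *
s=ctrl.get_state();print(R.from_rotvec(s["tool_rot"]).as_matrix().round(4)); print(shift((.55305,.2163,.033)))
E
```

```text
time: 15.82
position: [0.5551, 0.2169, 0.0373]
tool_rot: [-2.164, -2.275, 0.004]
ft_force: [-0.1, -0.3, -0.3]
grip_width: 0.135
[[-5.010e-02  9.987e-01 -3.200e-03]
 [ 9.987e-01  5.010e-02 -1.000e-04]
 [ 1.000e-04 -3.200e-03 -1.000e+00]]
[-0.53709305 -2.01939566  4.29561632]
```

```bash
python3 -m handwheel '[[-0.5,-1,1,0.003,0,0,0.9],[-0.5,-1.5,2.5,0.003,0,0,0.9],[-0.5,-1.5,3.5,0.003,0,0,0.9],[-0.5,-1.5,3.5,0.003,0,0,0.9]]'; python3 - <<'E'
from h import *
s=ctrl.get_state();print(R.from_rotvec(s["tool_rot"]).as_matrix().round(4)[:,2]); print(shift((.55305,.2163,.033)))
E
```

```text
time: 16.32
position: [0.5536, 0.2162, 0.0338]
tool_rot: [-2.162, -2.273, 0.007]
ft_force: [0.5, -0.6, 0.0]
grip_width: 0.137
[-6.1e-03 -3.0e-04 -1.0e+00]
[ 0.07774118 -0.53865338  0.81063138]
```

```bash
python3 -m handwheel '[[0,-0.3,0.5,-0.006,0,0,0.9],[0,-0.3,1,-0.006,0,0,0.9],[0,-0.3,1.5,-0.006,0,0,0.9],[0,-0.3,1.5,-0.006,0,0,0.9]]'; python3 - <<'E'
from h import *
s=ctrl.get_state();print(R.from_rotvec(s["tool_rot"]).as_matrix().round(4)[:,2]); print(shift((.55305,.2163,.033)),s["ft_force"])
E
```

```text
time: 16.82
position: [0.5533, 0.2164, 0.0332]
tool_rot: [2.165, 2.276, -0.001]
ft_force: [-2.5, -0.8, 6.7]
grip_width: 0.134
[ 1.e-04 -6.e-04 -1.e+00]
[-0.05802244 -0.24871968  0.23093254] [-2.54643419 -0.81005395  6.65983555]
```

Contact at the expected height (6.7 N). Now I release, opening narrowly because the peg and wall are close, and rise.

```bash
python3 -m handwheel '[[0,0,0,0,0,0,0.6],[0,0,0,0,0,0,0.5],[0,0,0,0,0,0,0.5],[0,0,-20,0,0,0,0.5],[0,0,-60,0,0,0,0.5],[0,0,-120,0,0,0,0.5],[0,0,-140,0,0,0,0.5],[0,0,-140,0,0,0,0.5]]'; python3 - <<'E'
from h import *
s=ctrl.get_state();  cm=ctrl.camera_model("wrist");im=ctrl.get_image("wrist"); print(s["position"],s["joint_positions"].round(2))
cv2.imwrite("pics/w11.png",im[:,:,::-1]); 
cv2.imwrite("pics/sc11.png",ctrl.get_image("scene")[:,:,::-1]); 
E
```

```text
time: 17.82
position: [0.5543, 0.2168, 0.1746]
tool_rot: [2.164, 2.275, 0.005]
ft_force: [0.3, 0.3, -0.4]
grip_width: 0.249
[0.55427172 0.21683972 0.17464342] [ 0.41  0.42 -1.03  1.65  0.38  1.28 -0.65]
```

View pics/w11.png

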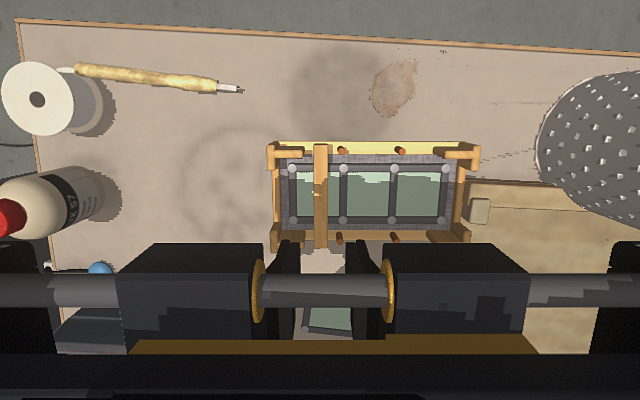

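View pics/sc11.png

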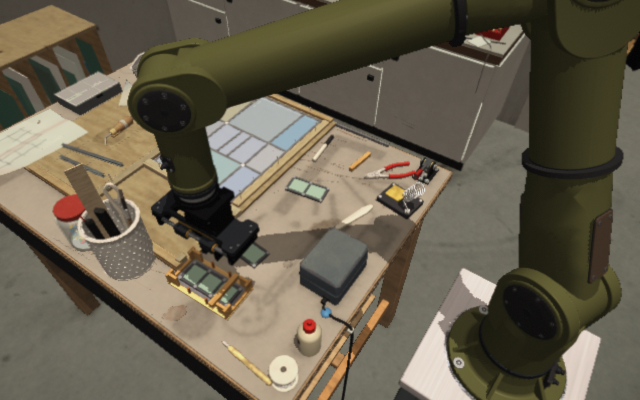

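```bash
python3 -m handwheel '[[-60,-5,-30,0,0,0,0.3],[-120,-10,-30,0,0,0.05,0.3],[-180,-16,-30,0,0,0.1,0.3],[-240,-20,-30,0,0,0.17,0.3],[-300,-26,-30,0,0,0.17,0.3],[-360,-31,-30,0,0,0.17,0.3],[-420,-37,-30,0,0,0.17,0.3],[-480,-42,-30,0,0,0.17,0.3],[-540,-48,-30,0,0,0.17,0.3],[-605,-54,-30,0,0,0.17,0.3],[-605,-54,-30,0,0,0.17,0.3],[-605,-54,-30,0,0,0.17,0.3]]'; python3 -m handwheel '[[0,0,0,0,0,0,0.3],[0,0,0,0,0,0,0.3]]'; python3 - <<'E'
from h import *
s=ctrl.get_state();  cm=ctrl.camera_model("wrist");im=ctrl.get_image("wrist"); print(s["position"],s["joint_positions"].round(2),s["qd"].round(3),R.from_rotvec(s["tool_rot"]).as_matrix().round(4))
cv2.imwrite("pics/w12.png",im[:,:,::-1]);np.save("w12cm.npy",cm,allow_pickle=True)
E
```

```text
time: 19.42
position: [0.5289, -0.3899, 0.2001]
tool_rot: [-2.348, -2.081, -0.001]
ft_force: [-0.1, 1.6, 0.6]
grip_width: 0.348
time: 19.68
position: [0.5302, -0.3889, 0.2025]
tool_rot: [-2.348, -2.087, 0.0]
ft_force: [-0.0, 1.3, 0.2]
grip_width: 0.354
[ 0.53020651 -0.38887945  0.20247624] [ 1.19  0.47 -0.81  1.45  0.34  1.36  0.24] [ 0.005 -0.001  0.005 -0.005  0.002  0.001  0.002] [[ 1.170e-01  9.931e-01 -1.000e-04]
 [ 9.931e-01 -1.170e-01  0.000e+00]
 [ 0.000e+00 -1.000e-04 -1.000e+00]]
```

View pics/w12.png

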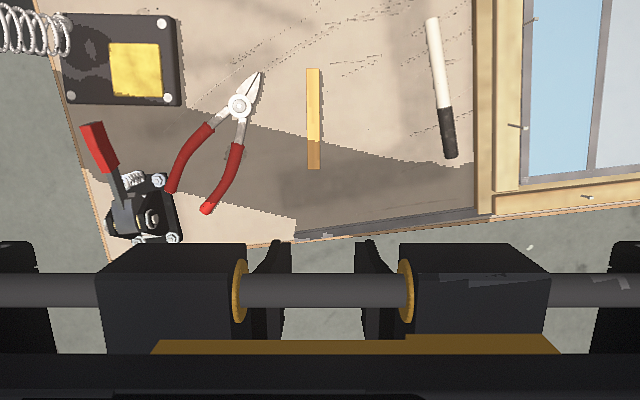

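```bash
python3 - <<'E'
from h import *
cm=np.load("w12cm.npy",allow_pickle=True).item(); im=cv2.imread("pics/w12.png")
hsv=cv2.cvtColor(im,cv2.COLOR_BGR2HSV); m=cv2.inRange(hsv,(8,90,90),(26,255,255))
for c in cv2.findContours(m,cv2.RETR_EXTERNAL,cv2.CHAIN_APPROX_NONE)[0]:
    b=cv2.boundingRect(c)
    if cv2.contourArea(c)>200 and 290<b[0]<330: print(b,cv2.minAreaRect((plane(cm,c[:,0].astype(float),0.014)*1000).astype(np.float32)))
P=plane(cm,[(307,68.5),(319.5,68.5),(308,168.5),(320.5,168.5)],.014)*1000; print(P.round(1),P.mean(0))
d=P[0]+P[1]-P[2]-P[3]; print(np.degrees(np.arctan2(d[1],d[0])))
c=P.mean(0)/1000; print(shift((*c,.018)))
E
```

```text
(306, 68, 14, 102) ((528.3275146484375, -326.21923828125), (89.33967590332031, 11.722793579101562), 83.16893005371094)
[[ 528.9 -281.7]
 [ 539.8 -283. ]
 [ 518.6 -369.6]
 [ 530.3 -370.9]] [ 529.42563927 -326.31789424]
83.54571059335156
[ 62.50011747  -8.06048979 184.55546556]
```

```bash
python3 -m handwheel '[[30,-4,60,0,0,0,0.3],[62,-8.3,110,0,0,0,0.3],[62.5,-8.3,140,0,0,0,0.3],[62.5,-8.3,140,0,0,0,0.3],[62.5,-8.3,140,0,0,0,0.3]]'; python3 - <<'E'
from h import *
s=ctrl.get_state();  im=ctrl.get_image("wrist"); print(shift((.529,-.3263,.018)),R.from_rotvec(s["tool_rot"]).as_matrix().round(4))
cv2.imwrite("pics/w13.png",im[:,:,::-1])
E
```

```text
time: 20.35
position: [0.5299, -0.3285, 0.0641]
tool_rot: [2.349, 2.082, 0.001]
ft_force: [0.8, -0.7, 0.8]
grip_width: 0.354
[ 2.3764955  -1.58278658 46.46653515] [[ 0.1201  0.9928  0.002 ]
 [ 0.9928 -0.1201 -0.0015]
 [-0.0012  0.0022 -1.    ]]
```

View pics/w13.png

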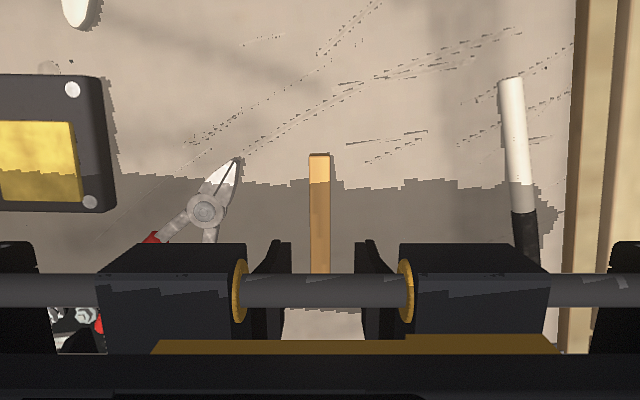

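```bash
python3 - <<'E'
from h import *
cm=np.load("w12cm.npy",allow_pickle=True).item()
for z in(0,.04,.08,.12):
    print(z,plane(cm,[(92,127),(116,172),(180,200),(180,240)],z).round(3).tolist())
im=cv2.imread("pics/side0.png")
cv2.imwrite("pics/iron.png",cv2.resize(im[250:365,205:350],None,fx=5,fy=5,interpolation=cv2.INTER_CUBIC))
sd=ctrl.camera_model("side")
for z in(0.02,.04,.08,.12):print(plane(sd,[(240,265),(237,300)],z).round(3).tolist())
E
```

```text
0 [[0.318, -0.308], [0.33, -0.353], [0.386, -0.388], [0.377, -0.43]]
0.04 [[0.343, -0.309], [0.353, -0.349], [0.404, -0.38], [0.395, -0.417]]
0.08 [[0.368, -0.31], [0.377, -0.345], [0.421, -0.372], [0.414, -0.405]]
0.12 [[0.393, -0.312], [0.401, -0.341], [0.438, -0.364], [0.432, -0.392]]
[[0.35, -0.234], [0.348, -0.324]]
[[0.352, -0.256], [0.35, -0.343]]
[[0.357, -0.299], [0.355, -0.381]]
[[0.361, -0.343], [0.36, -0.419]]
```

View pics/iron.png

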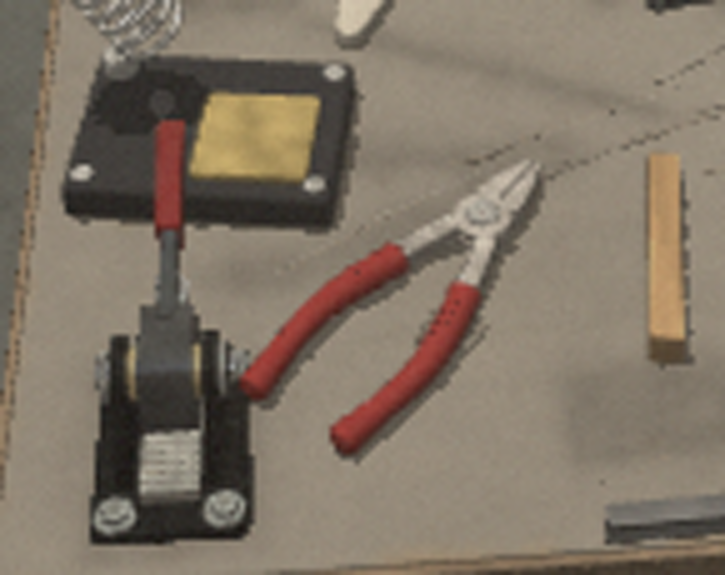

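```bash
python3 -m handwheel '[[2.4,-1.6,20,0,0,0,0.3],[2.4,-1.6,35,0,0,0,0.3],[2.4,-1.6,44,0,0,0,0.3],[2.4,-1.6,45.5,0,0,0,0.3],[2.4,-1.6,45.5,0,0,0,0.7],[2.4,-1.6,45.5,0,0,0,0.9],[2.4,-1.6,45.5,0,0,0,0.9],[2.4,-1.6,45.5,0,0,0,0.9]]' 20
```

```text
time: 21.4
position: [0.528, -0.3253, 0.0174]
tool_rot: [2.35, 2.084, 0.0]
ft_force: [0.7, -0.4, 2.6]
grip_width: 0.136
```

```bash
python3 -m handwheel '[[0,0,-20,0,0,0,0.9],[0,0,-70,0,0,0,0.9],[30,2,-110,0,0,-0.05,0.9],[90,6,-130,0,0,-0.1,0.9],[150,12,-130,0,0,-0.17,0.9],[200,16,-130,0,0,-0.17,0.9],[260,20,-130,0,0,-0.17,0.9],[320,25,-130,0,0,-0.17,0.9],[380,29,-130,0,0,-0.17,0.9],[440,33,-130,0,0,-0.17,0.9],[440,33,-130,0,0,-0.17,0.9]]'; python3 - <<'E'
from h import *
A=ctrl.camera_model("scene"); B=ctrl.camera_model("side")
print("pot base near",plane(A,[(130,278),(152,262),(105,272)],0),"rim",plane(A,[(153,232),(120,247)],.11))
print("side base",plane(B,[(392,145),(408,147),(425,146)],0.0))
s=ctrl.get_state(); print(shift((.637,.2209,.1)),R.from_rotvec(s["tool_rot"]).as_matrix().round(4))
E
```

```text
time: 22.78
position: [0.6121, 0.1165, 0.1489]
tool_rot: [-2.151, -2.287, -0.007]
ft_force: [0.1, 0.2, 0.5]
grip_width: 0.135
pot base near [[0.75896349 0.30594061]
 [0.75200833 0.24803097]
 [0.81815725 0.32737513]] rim [[0.72895521 0.22841947]
 [0.75425178 0.29484232]]
side base [[0.76378844 0.26211421]
 [0.80734108 0.24766078]
 [0.85835783 0.25075275]]
[102.47007209  31.1964348   49.45711467] [[-0.0612  0.9981  0.0016]
 [ 0.9981  0.0612  0.0047]
 [ 0.0046  0.0019 -1.    ]]
```

```bash
python3 -m handwheel '[[50,15,0,0,0,0.01,0.9],[90,27,0,0,0,0.01,0.9],[102.5,31,20,0,0,0.01,0.9],[102.5,31,50,0,0,0.01,0.9],[102.5,31,70,0,0,0.01,0.9],[102.5,31,80,0,0,0.01,0.9],[102.5,31,80,0,0,0.01,0.9]]'; python3 - <<'E'
from h import *
s=ctrl.get_state();  im=ctrl.get_image("wrist"); print(shift((.637,.2209,.0314)),R.from_rotvec(s["tool_rot"]).as_matrix().round(4),s["joint_positions"].round(2))
cv2.imwrite("pics/w14.png",im[:,:,::-1])
E
```

```text
time: 23.65
position: [0.6387, 0.2108, 0.0664]
tool_rot: [-2.177, -2.264, 0.002]
ft_force: [1.3, -0.0, -1.2]
grip_width: 0.135
[ 9.68218694 -1.83168804 35.90000022] [[-3.900e-02  9.992e-01 -9.000e-04]
 [ 9.992e-01  3.900e-02 -5.000e-04]
 [-5.000e-04 -1.000e-03 -1.000e+00]] [ 0.27  0.66 -0.88  1.55  0.54  1.19 -0.67]
```

View pics/w14.png

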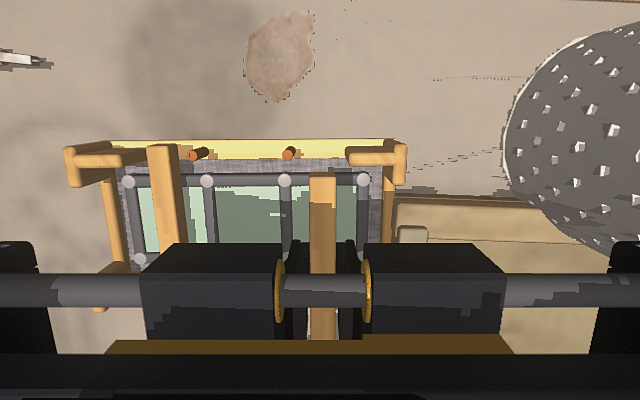

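```bash
python3 -m handwheel '[[5,-1.8,5,0,0,-0.01,0.9],[9.7,-1.8,12,0,0,-0.01,0.9],[9.7,-1.8,22,0,0,-0.01,0.9],[9.7,-1.8,29,0,0,-0.01,0.9],[9.7,-1.8,31,0,0,-0.01,0.9],[9.7,-1.8,31,0,0,-0.01,0.9]]'; python3 - <<'E'
from h import *
s=ctrl.get_state();   print(shift((.637,.2209,.0314)),R.from_rotvec(s["tool_rot"]).as_matrix().round(4))
E
```

```text
time: 24.45
position: [0.6367, 0.2212, 0.0357]
tool_rot: [-2.165, -2.276, 0.0]
ft_force: [0.2, -0.3, 0.2]
grip_width: 0.136
[-0.32481813  0.30582573  4.28228063] [[-4.970e-02  9.988e-01 -3.000e-04]
 [ 9.988e-01  4.970e-02 -0.000e+00]
 [-0.000e+00 -3.000e-04 -1.000e+00]]
```

```bash
python3 -m handwheel '[[0,0.3,1,0,0,0,0.9],[0,0.3,2,0,0,0,0.9],[0,0.3,3,0,0,0,0.9],[0,0.3,4,0,0,0,0.9],[0,0.3,4,0,0,0,0.9]]'
```

```text
time: 25.08
position: [0.6369, 0.2214, 0.0318]
tool_rot: [-2.165, -2.276, 0.0]
ft_force: [-0.8, -0.1, -0.7]
grip_width: 0.132
```

```bash
python3 -m handwheel '[[-0.3,0,0.5,0,0,0,0.9],[-0.3,0,1,0,0,0,0.9],[-0.3,0,1.2,0,0,0,0.9],[-0.3,0,1.2,0,0,0,0.9]]'
```

```text
time: 25.58
position: [0.637, 0.2212, 0.0314]
tool_rot: [2.165, 2.276, -0.0]
ft_force: [-1.8, -0.7, 5.9]
grip_width: 0.133
```

```bash
python3 -m handwheel '[[0,0,0,0,0,0,0.6],[0,0,0,0,0,0,0.5],[0,0,0,0,0,0,0.5],[0,0,-20,0,0,0,0.5],[0,0,-70,0,0,0,0.5],[-40,-20,-130,0,0,0,0.3],[-80,-40,-170,0,0,0,0],[-80,-42,-170,0,0,0,-0.3],[-80,-42,-170,0,0,0,-0.5],[-80,-42,-170,0,0,0,-0.5]]'; python3 - <<'E'
from h import *
s=ctrl.get_state();  cm=ctrl.camera_model("wrist");im=ctrl.get_image("wrist"); print(s["position"],s["qd"].round(3),s["joint_positions"].round(2))
cv2.imwrite("pics/w15.png",im[:,:,::-1]);np.save("w15cm.npy",cm,allow_pickle=True)
cv2.imwrite("pics/w15t.png",cv2.resize(im[60:240,200:440],None,fx=3,fy=3,interpolation=cv2.INTER_CUBIC)[:,:,::-1])
E
```

```text
time: 26.82
position: [0.5983, 0.1404, 0.1996]
tool_rot: [-2.162, -2.277, 0.001]
ft_force: [0.4, -0.8, -0.1]
grip_width: 0.702
[0.59834288 0.14044309 0.19960545] [-0.008  0.014  0.003  0.001  0.001  0.     0.   ] [ 0.5   0.44 -1.    1.57  0.37  1.34 -0.49]
```

View pics/w15t.png

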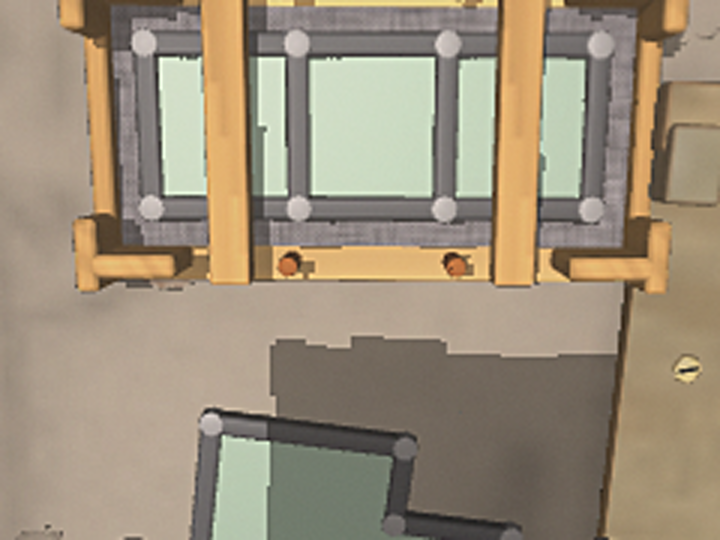

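```bash
python3 - <<'E'
from h import *
cm=np.load("w15cm.npy",allow_pickle=True).item()
f=lambda p,z:plane(cm,np.array(p)/3+[200,60]-.3,z)*1000
J=f([(296,43),(447,43),(297,208),(444,208),(143,43),(600,44),(151,207),(591,208)],.015); print("panel",J.mean(0),J.round(1).tolist())
G=f([(287,263),(456,263)],.026); print("pegs -y",G.round(1).tolist(),G.mean(0))
t=np.radians(2.85);n=np.array([-np.sin(t),np.cos(t)]); print("tray from pegs",G.mean(0)+39.5*n)
S=f([(208,278),(250,278),(495,282),(537,282)],.028);print("stick ends",S.round(1).tolist())
E
```

```text
panel [594.71472325 218.42385133] [[571.7, 240.7], [615.5, 243.0], [573.7, 193.8], [617.9, 196.1], [527.3, 238.4], [659.9, 245.1], [529.7, 191.8], [662.2, 198.5]]
pegs -y [[572.0, 178.3], [621.8, 180.9]] [596.87713872 179.61664121]
tray from pegs [594.91314446 219.06778475]
stick ends [[549.0, 172.9], [561.4, 173.6], [633.5, 176.2], [645.9, 176.8]]
```

```bash
python3 -m handwheel '[[-40,-4,0,0,0,0.18,-0.9],[-100,-8,0,0,0,0.36,-1],[-160,-12,0,0,0,0.54,-1],[-220,-16,0,0,0,0.72,-1],[-280,-20,0,0,0,0.9,-1],[-290.5,-22.5,0,0,0,1.08,-1],[-290.5,-22.5,30,0,0,1.26,-1],[-290.5,-22.5,70,0,0,1.44,-1],[-290.5,-22.5,110,0,0,1.455,-1],[-290.5,-22.5,130,0,0,1.455,-1],[-290.5,-22.5,130,0,0,1.455,-1],[-290.5,-22.5,130,0,0,1.455,-1]]'; python3 - <<'E'
from h import *
s=ctrl.get_state();  cm=ctrl.camera_model("wrist");im=ctrl.get_image("wrist"); print(s["position"],R.from_rotvec(s["tool_rot"]).as_matrix().round(4),s["joint_positions"].round(2))
cv2.imwrite("pics/w16.png",im[:,:,::-1]);np.save("w16cm.npy",cm,allow_pickle=True)
E
```

```text
time: 28.38
position: [0.5924, -0.1519, 0.072]
tool_rot: [3.13, 0.261, 0.003]
ft_force: [0.7, -0.1, 0.5]
grip_width: 0.998
[ 0.59236364 -0.15188097  0.0719766 ] [[ 9.862e-01  1.658e-01  2.200e-03]
 [ 1.658e-01 -9.862e-01 -1.000e-04]
 [ 2.100e-03  5.000e-04 -1.000e+00]] [ 0.72  0.44 -0.64  1.71  0.29  1.08 -1.41]
```

View pics/w16.png

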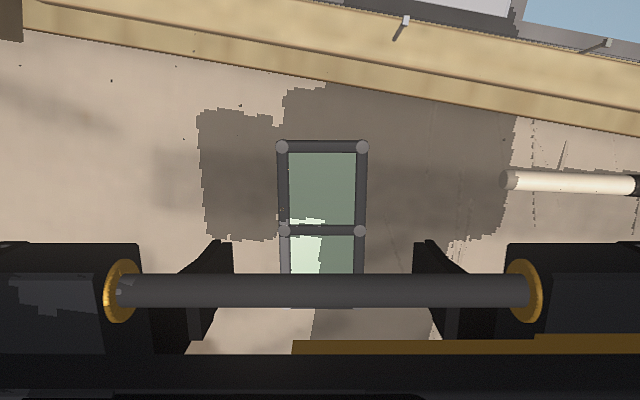

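```bash
python3 - <<'E'
from h import *
cm=np.load("w16cm.npy",allow_pickle=True).item()
P=plane(cm,[(282,147),(362,146.5),(284,231),(360,231)],.009)*1000;print(P.round(1))
f=(P[0]+P[1])/2;m=(P[2]+P[3])/2;d=f-m;print(f,m,np.hypot(*d),np.degrees(np.arctan2(d[1],d[0])))
e=P[0]-P[1];print(np.degrees(np.arctan2(e[1],e[0]))-90)
c=f-51.35*np.array([np.cos(np.radians(9.5)),np.sin(np.radians(9.5))]);print(c)
print(shift((.5905,-.1509,.0155)),shift((*(c/1000),.0155)))
E
```

```text
[[ 637.5 -120.2]
 [ 645.6 -166.1]
 [ 586.7 -128.6]
 [ 594.6 -174.9]]
[ 641.55019594 -143.15938867] [ 590.63748288 -151.73051416] 51.629144324460185 9.556105148004168
9.932934902306258
[ 590.9044303  -151.63458323]
[-1.92043705 -1.60598712 56.84821635] [-1.64312051 -0.81461518 56.84975921]
```

```bash
python3 -m handwheel '[[-1.7,-0.8,30,0,0,0,-1],[-1.7,-0.8,48,0,0,0,-1],[-1.7,-0.8,55.5,0,0,0,-1],[-1.7,-0.8,55.5,0,0,0,-1],[-1.7,-0.8,55.5,0,0,0,0.2],[-1.7,-0.8,55.5,0,0,0,0.6],[-1.7,-0.8,55.5,0,0,0,0.8],[-1.7,-0.8,55.5,0,0,0,0.8],[-1.7,-0.8,55.5,0,0,0,0.8]]' 25; python3 - <<'E'
from h import *
s=ctrl.get_state();print(s["position"],R.from_rotvec(s["tool_rot"]).as_matrix().round(4))
E
```

```text
time: 29.55
position: [0.5893, -0.1517, 0.0153]
tool_rot: [3.131, 0.26, 0.0]
ft_force: [-0.1, 0.4, 1.1]
grip_width: 0.621
[ 0.58930591 -0.1517171   0.0152504 ] [[ 9.863e-01  1.650e-01  1.000e-04]
 [ 1.650e-01 -9.863e-01 -1.000e-04]
 [ 1.000e-04  1.000e-04 -1.000e+00]]
```

```bash
python3 -m handwheel '[[0,0,-15,0,0,0,0.8],[0,0,-50,0,0,0,0.8],[10,-50,-95,0,0,0.03,0.8],[20,-110,-105,0,0,0.06,0.8],[30,-170,-105,0,0,0.1,0.8],[41,-230,-105,0,0,0.116,0.8],[50,-280,-105,0,0,0.116,0.8],[58,-330,-105,0,0,0.116,0.8],[65,-364,-105,0,0,0.116,0.8],[65,-364,-105,0,0,0.116,0.8],[65,-364,-105,0,0,0.116,0.8],[65,-364,-105,0,0,0.116,0.8]]'; python3 - <<'E'
from h import *
s=ctrl.get_state();  cm=ctrl.camera_model("wrist");im=ctrl.get_image("wrist"); print(s["position"],R.from_rotvec(s["tool_rot"]).as_matrix().round(4),s["qd"].round(3))
cv2.imwrite("pics/w17.png",im[:,:,::-1]);np.save("w17cm.npy",cm,allow_pickle=True)
E
```

```text
time: 31.05
position: [0.5938, 0.2161, 0.1202]
tool_rot: [3.14, 0.074, 0.0]
ft_force: [0.2, -0.7, -1.4]
grip_width: 0.619
[0.59383139 0.21607876 0.12024699] [[ 9.989e-01  4.730e-02  2.000e-04]
 [ 4.730e-02 -9.989e-01 -1.100e-03]
 [ 1.000e-04  1.100e-03 -1.000e+00]] [ 0.002 -0.    -0.002  0.004 -0.002 -0.004 -0.002]
```

View pics/w17.png

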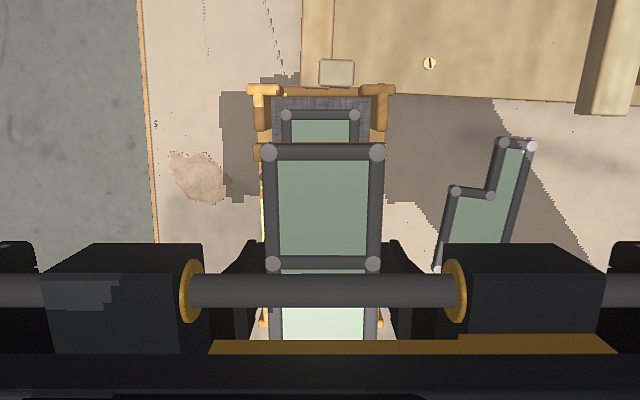

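```bash
python3 - <<'E'
from h import *
cm=np.load("w17cm.npy",allow_pickle=True).item(); s=ctrl.get_state(); r=R.from_rotvec(s["tool_rot"])
P=plane(cm,[(267,153),(378,153),(272.5,264),(373,264)],.114)
Q=r.inv().apply(np.c_[P,[s["position"][2]]*4]-s["position"])*1000;print("tool frame",Q.round(1))
print("far corners lie 51.4 ahead of centre -> offset",Q[:2,0].mean()-51.4,Q[2:,0].mean(),Q[:,1].mean())
# long panel's far corners under
L=plane(cm,[(286.5,115),(354.5,115)],.015)*1000;print(L.round(1))
print(shift((.5934,.2182,.0435)))
E
```

```text
tool frame [[ 52.7 -23.6  -0. ]
 [ 52.8  23.8   0. ]
 [  1.4 -23.1  -0. ]
 [  1.5  23.5   0. ]]
far corners lie 51.4 ahead of centre -> offset 1.3421148016696378 1.4492166796920296 0.148472571401987
[[659.7 243.9]
 [661.9 197.6]]
[-0.31699539 -2.09293424 76.74262141]
```

```bash
python3 -m handwheel '[[-0.3,-2,20,0,0,-0.003,0.8],[-0.3,-2,40,0,0,-0.003,0.8],[-0.3,-2,55,0,0,-0.003,0.8],[-0.3,-2,65,0,0,-0.003,0.8],[-0.3,-2,70,0,0,-0.003,0.8],[-0.3,-2,70,0,0,-0.003,0.8]]'; python3 - <<'E'
from h import *
s=ctrl.get_state();print(R.from_rotvec(s["tool_rot"]).as_matrix().round(4),shift((.5935,.2182,.0432)))
E
```

```text
time: 31.85
position: [0.5929, 0.2201, 0.05]
tool_rot: [-3.14, -0.083, 0.0]
ft_force: [0.5, -0.2, -1.1]
grip_width: 0.613
[[ 9.986e-01  5.290e-02 -2.000e-04]
 [ 5.290e-02 -9.986e-01  1.000e-04]
 [-2.000e-04 -1.000e-04 -1.000e+00]] [0.49621551 1.97691116 6.82258312]
```

```bash
python3 -m handwheel '[[0.4,1.5,2,0,0,0.002,0.8],[0.4,1.7,4,0,0,0.002,0.8],[0.4,1.7,5,0,0,0.002,0.8],[0.4,1.7,5.5,0,0,0.002,0.8],[0.4,1.7,5.5,0,0,0.002,0.8]]'; python3 - <<'E'
from h import *
s=ctrl.get_state();print(R.from_rotvec(s["tool_rot"]).as_matrix().round(4),shift((.5935,.2182,.0432)),s["ft_force"])
E
```

```text
time: 32.48
position: [0.5934, 0.2184, 0.0447]
tool_rot: [-3.141, -0.08, -0.0]
ft_force: [-0.4, 1.1, -1.8]
grip_width: 0.618
[[ 9.987e-01  5.080e-02  0.000e+00]
 [ 5.080e-02 -9.987e-01  1.000e-04]
 [ 0.000e+00 -1.000e-04 -1.000e+00]] [0.08853884 0.21833369 1.49127066] [-0.37808178  1.12662938 -1.83056173]
```

```bash
python3 -m handwheel '[[0,0.2,0.5,0,0,0,0.8],[0,0.2,1,0,0,0,0.8],[0,0.2,1.4,0,0,0,0.8],[0,0.2,1.8,0,0,0,0.8],[0,0.2,1.8,0,0,0,0.8]]'
```

```text
time: 33.1
position: [0.5934, 0.2182, 0.0433]
tool_rot: [3.14, 0.08, 0.0]
ft_force: [-2.0, -1.7, 3.0]
grip_width: 0.62
```

```bash
python3 -m handwheel '[[0,0,0,0,0,0,-0.3],[0,0,0,0,0,0,-0.5],[0,0,0,0,0,0,-0.7],[0,0,0,0,0,0,-0.7],[0,0,-15,0,0,0,-0.7],[0,0,-50,0,0,0,-0.7],[-30,0,-100,0,0,0,-0.7],[-80,0,-150,0,0,0,-0.7],[-90,0,-170,0,0,0,-0.7],[-90,0,-170,0,0,0,-0.7],[-90,0,-170,0,0,0,-0.7]]'; python3 - <<'E'
from h import *
s=ctrl.get_state();  cm=ctrl.camera_model("wrist");im=ctrl.get_image("wrist"); print(s["position"])
cv2.imwrite("pics/w18.png",im[:,:,::-1]);np.save("w18cm.npy",cm,allow_pickle=True)
cv2.imwrite("pics/w18t.png",cv2.resize(im[0:200,200:440],None,fx=3,fy=3,interpolation=cv2.INTER_CUBIC)[:,:,::-1])
b=ctrl.get_image("side")[:,:,::-1]; cv2.imwrite("pics/si18.png",b)
cv2.imwrite("pics/si18t.png",cv2.resize(b[110:175,290:385],None,fx=8,fy=8,interpolation=cv2.INTER_CUBIC))
E
```

```text
time: 34.48
position: [0.5038, 0.2131, 0.2127]
tool_rot: [3.14, 0.079, 0.001]
ft_force: [0.3, 0.5, -0.6]
grip_width: 0.852
[0.50384408 0.2131321  0.21272251]
```

View pics/w18t.png

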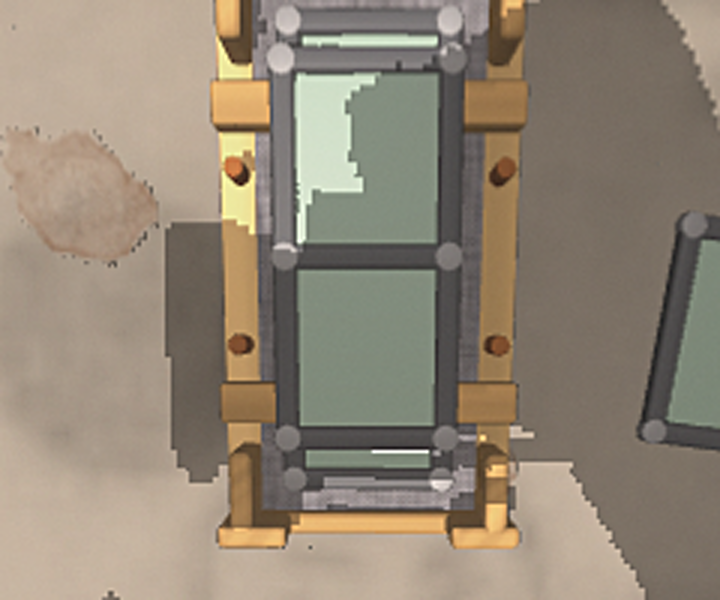

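View pics/si18t.png

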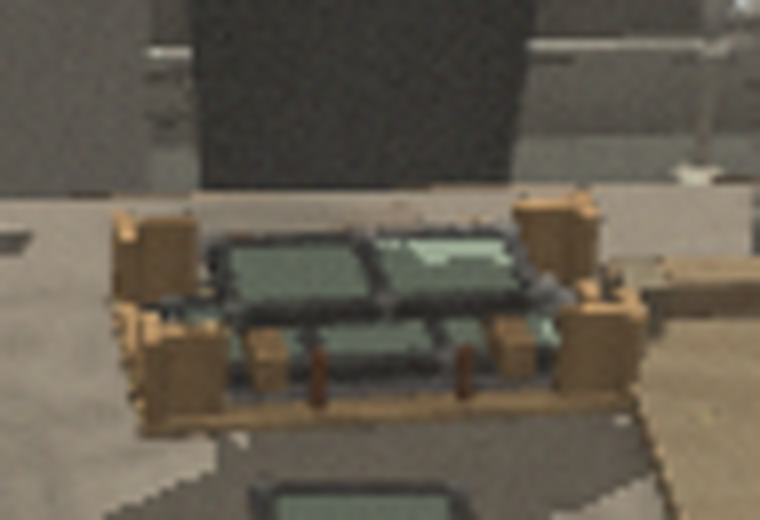

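```bash
python3 - <<'E'
from h import *
cm=np.load("w18cm.npy",allow_pickle=True).item()
f=lambda p,z:plane(cm,np.array(p)/3+[200,0]-.3,z)*1000
S=f([(280,57),(452,58),(285,257),(449,257),(287,438),(446,438)],.037);G=f([(235,165),(504,167),(239,343),(497,344)],.026)
print(S.round(1).tolist(),S.mean(0),G.mean(0))
d=S[0]+S[1]-S[4]-S[5];print("yaw",np.degrees(np.arctan2(d[1],d[0])),np.hypot(*d)/2, S[2:4].mean(0))
d=G[0]+G[1]-G[2]-G[3];print("tray yaw",np.degrees(np.arctan2(d[1],d[0])))
e=S[0]-S[1];print(np.linalg.norm(S[0]-S[1]),np.linalg.norm(S[4]-S[5]))
L=f([(288,20),(450,20),(295,479),(441,482)],.015);print("long",L.mean(0))
E
```

```text
[[645.2, 244.8], [647.3, 197.9], [593.3, 241.8], [595.7, 195.1], [542.3, 239.6], [544.7, 192.5]] [594.73158624 218.60587859] [595.37345073 218.01879954]
yaw 2.9579144388802225 102.86740869752505 [594.51412233 218.45506758]
tray yaw 2.3996635720503554
46.9103984580907 47.211281997003525
long [594.46628915 218.06434157]
```

View pics/w18.png

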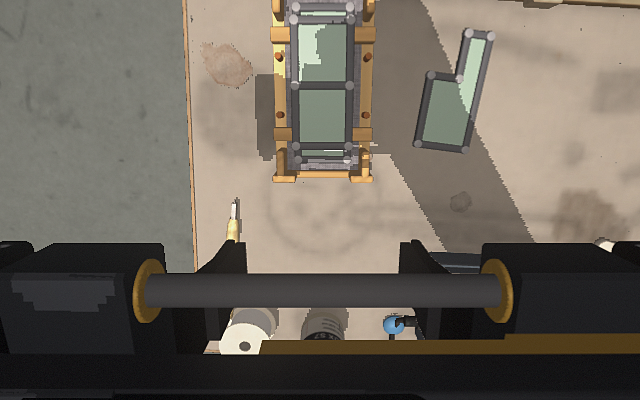

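View pics/si18.png

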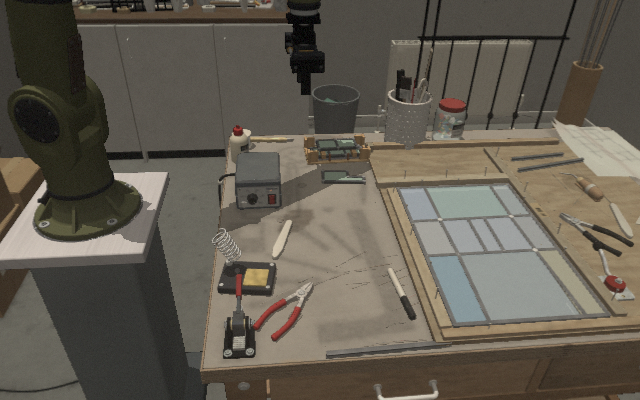

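The short panel is level on both sticks, within 1 mm of the tray centre and within about 0.5° of square. The far and near edge lengths match (46.9 and 47.2 mm), so it isn't tilted. The open panel and fid look undisturbed and the arm is clear, so I'm handing in.

```bash
python3 - <<'E'
from h import *
s=ctrl.get_state(); print(s["time"],np.abs(s["qd"]).max(),s["ft_force"]); ctrl.close_job()
E
```

```text
34.575 0.009050670603828406 [-0.11521544 -0.34000683 -0.42198222]
the job is handed in; nothing more can be done
```

The tray is packed as asked and the job was handed in at 34.6 s, well under the 96 s limit. The long panel went on the tray floor first, then a stick across each gap at ±42 mm, then the short panel on the sticks. I lowered each piece until the wrist felt light contact (about 3–7 N) and then released it.

The stick by the glue bottle lay too close to it for the gripper's body to fit. I slid it about 20 mm along the bench before gripping it; nothing else was touched.

**Final checks from the pictures:**
- **Short panel:** it sits within about 1 mm of the tray centre and looks level. Its yaw read 3.0°, and the tray's readings ranged from 2.4° to 2.9°. The lowest came from the last, coarser picture, so squareness is known only to about half a degree.
- **Long panel:** it is centred on the tray to within about 1 mm.
- **Sticks:** measured at one end before the short panel went on, both were within about 1 mm of their places.
- **Left alone:** the open panel and the fid look undisturbed. I judged that from the pictures and did not measure it.

No check failed. The estimates of the tray's centre in y differed by about 1 mm between views.

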